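# Lay a culture flask on the rocker and clamp it

### The job

The culture flask is still standing on end on the platform of the bench rocker: tip it over towards the platform's open front and ease it down with the fingers, so that it lands gently on its broad side with the cap to the front and never drops. Then push it back along the platform until its foot is against the back stop, and push the clamp bar across until the flask is held snugly between the bar and the fence opposite. Only push and support with the fingers: do not pinch or press hard on the flask, do not lift it off the platform, and leave the other things on the bench where they are.

Things in the scene. Friction and masses are not known exactly. Their poses are not given: they have to be found in the camera images.
- rocker: Fixed white bench rocker, standing still. Origin: on the bench under the platform. Its x axis points from the open front (blue control panel) to the back stop, y to the fence on its left, z up. The platform's black mat is level, 73 mm above the origin, x = -69 to +81, y = -99 to +99 mm; its metal ends at x = -70, y = -105 mm. No wall in front or on the right; below the front edge runs a guide rod.
- stop_face (a point): Middle of the back stop's front face, where it meets the mat (rocker x = 82 mm, y = 0). The stop is an upright plate across the whole platform, 32 mm higher than the mat.
- fence_face (a point): Inner face of the fence where it meets the mat (rocker x = 8 mm, y = 100 mm). The fence is a low wall along the whole left edge, 22 mm higher than the mat.
- flask: Loose clear flat-sided flask, blue screw cap, about 0.16 kg, upright on the mat close to the back stop. Origin: centre of its foot; z from foot to cap, y across its width, x across its thickness, towards the back stop. Body 84 mm wide, 37 thick, 100 high, shoulder to 122 mm, then neck and cap to 153 mm. To lie on its -x broad face, x axis up. It overbalances at about 15 degrees.
- flask_cap (a point): Centre of the blue cap, a cylinder 31 mm across and 22 mm long on a neck 25 mm across; 8.7 mm to the flask's +x of its middle and 142 mm from its foot. Neck and cap are canted 12 degrees to the flask's +x, so that with the flask lying the cap is 10 mm or more clear of the mat. When tipped over where it stands, the cap comes to lie beyond the platform's front edge.
- flask_heel (a point): Middle of the front lower edge of the standing flask, on which it tips over (18.5 mm to the flask's -x of its origin). Standing, tipping and lying, it stays on the mat.
- bar_mid (a point): On the axis of the clamp bar, near mid-length: a grey rod 10 mm across and 136 mm long, lying along the rocker's x, its axis 18 mm above the mat, pushed from its right side. A black block with a red knob (33 mm above the axis, reaching 17 mm to the right) carries its rear end on the back stop, another black block its front end.
- clamp_bar (a joint): Travel of the clamp bar along the rocker's +y, in m: 0 parked at the right edge, at most 0.125. The bar's axis is at rocker y = -0.085 + travel. It moves with about 2 N, stays where it is left, and pushes the lying flask before it; with the flask against the fence it stops at 0.096.
- small_bottle: Bystander: white bottle with white cap, 48 mm across, 88 mm high, right of the rocker. Origin at the centre of its underside.
- red_cap_bottle: Bystander: white bottle with red cap, 54 mm across, 105 mm high, right of the rocker. Origin at the centre of its underside.
- timer: Bystander: white bench timer, 68 mm wide, 27 deep, 60 high, left of the rocker. Origin at the centre of its underside.
- marker: Bystander: blue-capped marker pen lying on the bench, 138 mm long, 14 mm thick. Origin at the centre of its underside, length along its y.
Things that resemble listed ones, but are neither listed nor needed, are in the scene too. What is shaped like the flask but yellow is not meant.

How it is judged (in metres and radians):
On the way, in this order (a step that is already met when the one before it is completed fails the run):
1. the flask lies still on its broad side on the platform, cap to the front (angle between flask's own x axis and vertical below 0.08 rad and angle between the z axis of flask and the x axis of rocker, either way round below 0.5 rad and z of flask_heel in the frame of rocker below 0.078 m and z of flask_cap in the frame of flask above 0.1 m and x of flask_cap in the frame of rocker below 0 m and linear speed of flask below 0.03 m/s), for 0.2 s.
2. the clamp bar has been pushed over to the flask against the fence (value of joint clamp_bar above 0.092 m and y of flask in the frame of rocker above 0.053 m), for 0.2 s.
At the end, for the whole second after the job is handed in: The flask lies flat on its broad side (within 0.08 rad) with its cap towards the front, square with the platform (0.08 rad), its foot within 4.5 mm of the back stop, its side within 5 mm of the fence and the clamp bar pushed up to it (travel over 0.092), at rest (all of step 2 and angle between flask's own x axis and vertical below 0.08 rad and angle between the z axis of flask and the x axis of rocker, either way round below 0.08 rad and x of flask_cap in the frame of rocker below 0 m and x of flask in the frame of rocker above 0.0775 m and z of flask in the frame of rocker between 0.087 and 0.096 m and linear speed of flask below 0.02 m/s); the robot touches nothing.
It fails at once if the flask drops or is knocked over (turns faster than 5 rad/s) (angular speed of flask above 5 rad/s).
It fails at once if the flask is lifted off the platform (heel more than 15 mm above the mat) (z of flask_heel in the frame of rocker above 0.088 m).
It fails at once if the flask is pinched or pressed hard (over 28 N) (contact force between the fingers and flask above 28 N).
It fails at once if a bystander is moved more than 25 mm (distance of any of small_bottle, red_cap_bottle, timer, marker from where it was at the start of the episode above 0.025 m).
It also fails if it takes over 64 s, if anything falls off the work surface, if the arm or the gripper's body presses on something with over 40 N, if the wrist force passes 120 N, or if a joint passes its speed limit or range.

### The arm

A 6-joint arm with a two-finger parallel gripper is mounted at the origin on a cart in front of the work surface, level with it; the furniture and walls round the work are solid. World frame = base frame: x ahead of the robot, y to its left, z up, the work surface at z = 0. Lengths are in m, angles in degrees, forces in N, time in s.
With the tool pointing down it reaches from about 0.3 to 0.75 m from the base axis. Payload 8.5 kg.
Tool frame: the origin (TCP) lies on the centre line of the jaws, within the pads' length; the fingertips stand env.tcp_to_tips ahead of it and the grasp point (between the pads) lies 8 mm behind it (env.tcp_to_tips is the distance from the TCP to the fingertips, in m); z points along the fingers, y is the direction in which the jaws open and shut (so a half turn about z gives the same grasp; the last joint's range is limited). The gripper opens to 85 mm and grips with 20 to 120 N. Pads are 22 mm wide; open, the fingers measure 114 mm over their backs; the gripper's body (76 mm by 85 mm) begins 54 mm behind the grasp point. The pads swing forward as they close: fully open they stand 13 mm farther back than shut.
Start: joints at [59.57, 21.807, 74.336, -0, 83.858, -12.336], TCP at [0.171, 0.523, 0.216] pointing down, gripper open.
Joint ranges: [-178.18, 178.18], [-50.72, 133.34], [12.68, 142.11], [-81.47, 261.47], [9.98, 163.14], [-165.26, 165.26]. Speed limits (degrees/s): [136.94, 136.94, 180, 180, 180, 180].

### API

Orientations are given as a 3x3 rotation matrix whose columns are the frame's x, y, z axes.
In Python, from rig import env gives the robot as it stands. The module is installed in compiled form; this text tells all that it offers.
- The arm moves only by the tool carry_out, never from a script. Its argument "rows" is a list of rows, each an object of numbers: "tx", "ty", "tz": the shift along the tool's x, y, z in cm; "yaw": the turn about the tool's z in rad. In form: [{"tx": .., "ty": .., "tz": .., "yaw": ..}, ...]. A call has 1 to 12 rows; each row shifts and turns the pose as measured when the row begins, along the tool's axes as they then stand; what a row does not reach is not made up. A row lasts 1/10 s, in which the tool goes at most 50 mm and 8.59 degrees, less where a joint would pass 70% of its speed; a pose out of reach is approached as far as the arm can. A call is refused whole if a number of a shift passes 5 or a number of a turn 0.15, either way. A call with a gripper value outside its range is refused whole. "jaw" is the closure, from -1 (fully open) to 1 (shut), set as the call begins (left out, the last holds). The fingers move at their own pace and stop on an object; "squeeze" is the grip in N (left out, the last holds). Time passes only in rows, so rows that do not move let the fingers close. It gives the time, the measured TCP pose, the force and the opening at its end, in the units of the state.
- env.observe(): the state, without advancing time (a new reading comes with each control period).
- env.get_image(name): name is "side" or "top" or "wrist"; returns the picture (420x560x3 uint8, red, green, blue); there is no depth.
- env.camera_params(name): a dict with "vertical_fov" (degrees; the focal length in pixels is half the picture's height over the tangent of half this angle, whatever the lens; pixels are square), "cx", "cy" (the principal point, pixels), "view" (4x4, takes a point from world to camera coordinates). Camera axes: x right, y up, looking along -z (the intrinsics and any distortion apply to the point x, -y, -z); pixel columns grow to the right and rows downward; lengths in m; the calibration is good to about 2 mm. A picture is of the moment at which its call begins: read the wrist's pose just before it. camera_params takes no time and is no camera call; for the wrist camera it gives the pose at the moment of the call.
- env.close_job(): hands the job in, once; it reports no verdict.
The state is a dict: "time_s": time; "q": joint angles; "qvel": joint speeds; "joint_efforts": joint torques, N m; "position": TCP position; "tool_rot": TCP orientation; "ft_force": force on the tool from outside, world axes, zero at the start; "wrist_torque": the same for the moment, N m; "grip_width": finger opening in m.
Only numpy, scipy, OpenCV 4.12 (cv2) and the standard library are available. Lean on these libraries where they do the work, as an engineer would, in place of code of your own. Each camera call takes 0.05 s, during which the arm holds its last target. There are 200 camera calls.

## Working session

There is one attempt and no reset: what is moved stays moved. The work goes in short steps, Python scripts to look and compute and a tool call to move; the robot and the scene stay as the last step left them, time stands still between calls to the robot, and variables do not carry over. Pictures are saved under pics/ and viewed, about 8 in all and at most 12, crops included, and the job is handed in when it is done.

Besides the shell and the picture viewer there is one more tool, called after "Request:" as name(argument=value, ...), one argument or row to a line, values as JSON. carry_out: Moves the arm, as the interface text tells. Its arguments: {"type":"object","properties":{"rows":{"type":"array","items":{"type":"object","properties":{"tx":{"type":"number"},"ty":{"type":"number"},"tz":{"type":"number"},"yaw":{"type":"number"}}}},"jaw":{"type":"number"},"squeeze":{"type":"number"}},"required":["rows"]}

```bash
mkdir -p pics; cat > h.py <<'E'
import numpy as np, cv2
from rig import env
def cam(n):
    p=env.camera_params(n); f=210/np.tan(np.radians(p['vertical_fov'])/2)
    return p,f,np.array(p['view'])
def proj(n,P):
    p,f,V=cam(n); P=np.atleast_2d(P); c=(V[:3,:3]@P.T).T+V[:3,3]
    return np.c_[p['cx']+f*c[:,0]/-c[:,2], p['cy']-f*c[:,1]/-c[:,2]]
def ray(n,u,v):
    p,f,V=cam(n); d=np.array([(u-p['cx'])/f,-(v-p['cy'])/f,-1]); R=V[:3,:3]
    return -R.T@V[:3,3], R.T@d
def onz(n,u,v,z):
    o,d=ray(n,u,v); return o+d*(z-o[2])/d[2]
def snap(n,fn,crop=None,s=1):
    im=env.get_image(n)[:,:,::-1]; cv2.imwrite('pics/raw_'+fn+'.png',im)
    if crop: x0,y0,x1,y1=crop; im=im[y0:y1,x0:x1]
    if s!=1: im=cv2.resize(im,None,fx=s,fy=s,interpolation=cv2.INTER_CUBIC)
    cv2.imwrite('pics/'+fn+'.png',im)
E
python3 - <<'E'
from h import *
np.set_printoptions(precision=4,suppress=True)
for n in ['side','top','wrist']: print(n,env.camera_params(n))
snap('side','s0');snap('top','t0')
im=np.hstack([cv2.imread('pics/s0.png'),cv2.imread('pics/t0.png')])
print(env.observe(),env.tcp_to_tips)
E
```

```text
side {'vertical_fov': 53.437755462110644, 'cx': 280.5159248399593, 'cy': 209.4811013284734, 'view': array([[-0.1359, -0.9907,  0.0086,  0.2682],
       [ 0.8752, -0.116 ,  0.4696, -0.441 ],
       [-0.4642,  0.0714,  0.8829, -1.146 ],
       [ 0.    ,  0.    ,  0.    ,  1.    ]])}
top {'vertical_fov': 49.91090494361609, 'cx': 284.8577475075075, 'cy': 206.47473998288137, 'view': array([[ 0.0135, -0.9999, -0.0048,  0.217 ],
       [ 0.9786,  0.0122,  0.2053, -0.5009],
       [-0.2052, -0.0074,  0.9787, -1.0297],
       [ 0.    ,  0.    ,  0.    ,  1.    ]])}
wrist {'vertical_fov': 71.07420098109155, 'cx': 275.1468585896058, 'cy': 211.55872416215686, 'view': array([[ 0.3105,  0.9506, -0.0015, -0.5497],
       [-0.9017,  0.294 , -0.3172,  0.0409],
       [-0.3011,  0.0998,  0.9484, -0.3801],
       [ 0.    ,  0.    ,  0.    ,  1.    ]])}
{'time_s': 0.1, 'q': array([ 59.5697,  21.8366,  74.3796,  -0.0002,  83.86  , -12.3361]), 'qvel': array([-0.0259, -0.0815, -0.1173, -0.0554, -0.0072, -0.0141]), 'joint_efforts': array([  0.0037, -44.9218, -23.1662,  -0.0001,   0.0036,  -0.0001]), 'position': array([0.1707, 0.5225, 0.2154]), 'tool_rot': array([[-0.9505,  0.3106, -0.0007],
       [ 0.3106,  0.9505, -0.0011],
       [ 0.0003, -0.0013, -1.    ]]), 'ft_force': array([-1.1439, -0.6966,  0.5414]), 'wrist_torque': array([ 0.0386,  0.0116, -0.0339]), 'grip_width': 0.08564101363815942} 0.011
```

View pics/s0.png

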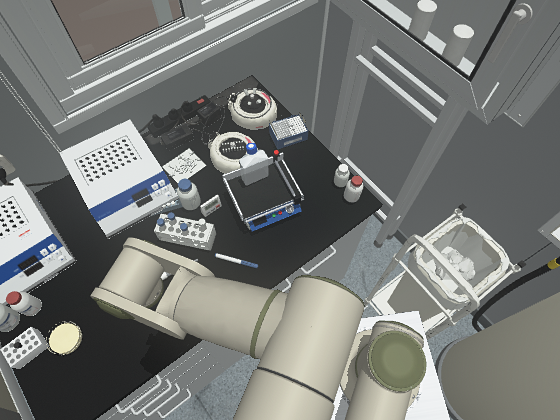

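View pics/t0.png

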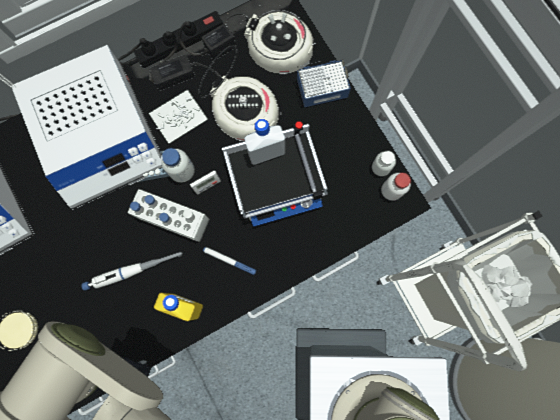

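```bash
python3 - <<'E'
from h import *
a=cv2.imread('pics/t0.png')[105:230,200:345];b=cv2.imread('pics/s0.png')[135:235,210:310]
cv2.imwrite('pics/c0.png',cv2.resize(a,None,fx=5,fy=5,interpolation=cv2.INTER_CUBIC)[:600,:800])
cv2.imwrite('pics/c1.png',cv2.resize(b,None,fx=6,fy=6,interpolation=cv2.INTER_CUBIC))
E
```

```text
(no output)
```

View pics/c0.png

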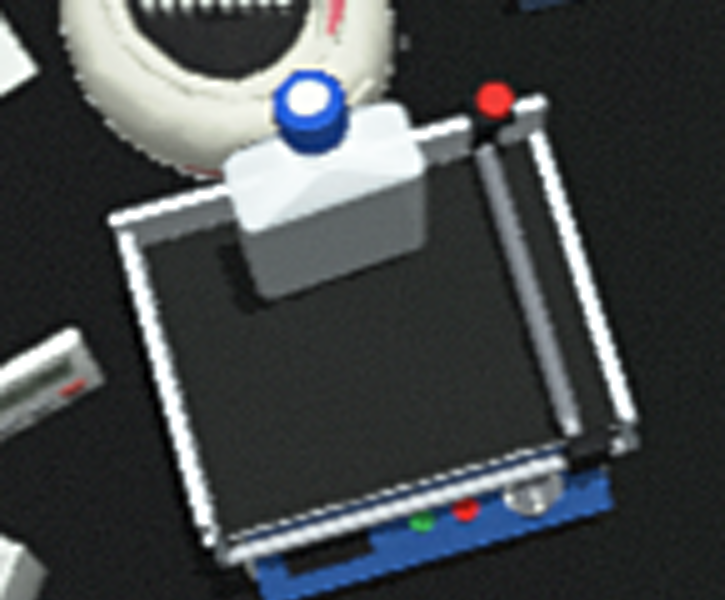

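View pics/c1.png

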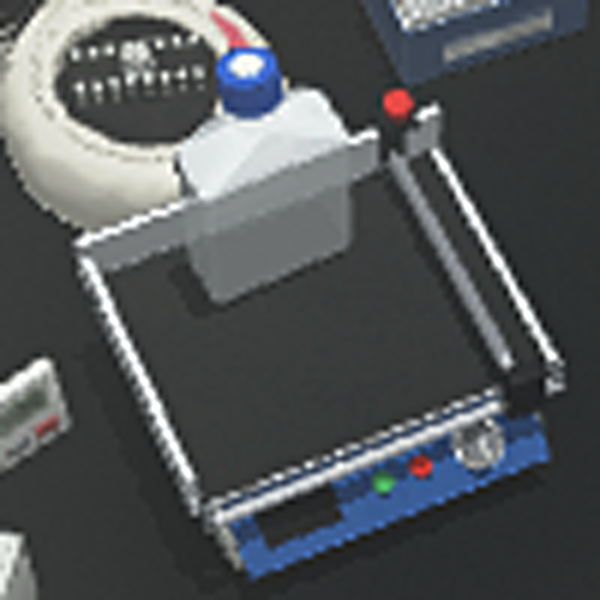

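```bash
cat > fit.py <<'E'
from h import *
from scipy.optimize import least_squares
np.set_printoptions(precision=4,suppress=True)
T=lambda u,v:(200+u/5,105+v/5); S=lambda u,v:(210+u/6,135+v/6)
F=[(T(148,243),'top',(82,99,73)),(T(217,537),'top',(-69,99,73)),(T(630,422),'top',(-69,-102,73)),
 (S(110,272),'side',(82,99,73)),(S(203,505),'side',(-69,99,73)),(S(556,362),'side',(-69,-102,73))]
def w(p,q):
    q=np.array(q)/1000; c,s=np.cos(p[2]),np.sin(p[2]); return np.array([p[0]+c*q[0]-s*q[1],p[1]+s*q[0]+c*q[1],q[2]])
def r(p): return np.concatenate([proj(n,w(p,q))[0]-uv for uv,n,q in F])
s=least_squares(r,[.6,.2,.2]); print(s.x,np.degrees(s.x[2])); print(s.fun.reshape(-1,2))
p=s.x; 
def inv(P): 
    d=P[:2]-p[:2]; c,s_=np.cos(p[2]),np.sin(p[2]); return np.array([c*d[0]+s_*d[1],-s_*d[0]+c*d[1],P[2]])*1000
for n,uv,z in [('top',T(265,300),.073),('top',T(425,243),.073),('side',S(220,303),.073),('side',S(345,245),.073),('top',T(487,152),.091),('top',T(570,428),.091),('side',S(505,362),.091),('top',T(310,98),.073+.153),('side',S(250,65),.226),('top',T(495,100),.124),('side',S(398,102),.124)]:
    P=onz(n,*uv,z); print(n,P,inv(P))
E
python3 fit.py; sed -i 's/^/ /;s/^ //' fit.py
```

```text
[0.5713 0.2427 0.2817] 16.141249538397247
[[-0.9115 -0.0736]
 [ 0.7505  0.3499]
 [ 0.3746  1.1968]
 [-1.4966 -0.7165]
 [ 0.2806 -1.2749]
 [ 0.5878 -0.2292]]
top [0.5944 0.3011 0.073 ] [38.4489 49.6866 73.    ]
top [0.624  0.2247 0.073 ] [ 45.6087 -31.8907  73.    ]
side [0.5921 0.2994 0.073 ] [35.7855 48.7184 73.    ]
side [0.6198 0.2289 0.073 ] [ 42.7299 -26.7111  73.    ]
top [0.6638 0.1956 0.091 ] [ 75.7988 -71.0034  91.    ]
top [0.5285 0.1559 0.091 ] [-65.1981 -71.5113  91.    ]
side [0.5261 0.1564 0.091 ] [-67.352  -70.3256  91.    ]
top [0.6355 0.2722 0.226 ] [ 69.8399  10.4789 226.    ]
side [0.6313 0.2712 0.226 ] [ 65.5757  10.7208 226.    ]
top [0.6769 0.1927 0.124 ] [ 87.5241 -77.3906 124.    ]
side [0.6731 0.1929 0.124 ] [ 84.0155 -76.1139 124.    ]
```

The scene shows the flask at top (262,127) / side (251,148), standing at the back stop. The lookalikes are the blue-capped bottle at top (178,163) and the yellow flask at top (175,305). The crop confirms the clear flask with the blue cap on the rocker. I'll move above its cap.

Request:
carry_out(
  rows=[
    {"tx":-2.0,"ty":-0.4,"tz":-2.0},
    {"tx":-4.7,"ty":-0.9,"tz":-1.5},
    {"tx":-4.7,"ty":-0.9,"tz":-1.5},
    {"tx":-4.7,"ty":-0.9,"tz":-1.0},
    {"tx":-4.7,"ty":-0.9,"tz":-0.5},
    {"tx":-4.7,"ty":-0.9},
    {"tx":-4.7,"ty":-0.9},
    {"tx":-4.7,"ty":-0.9},
    {"tx":-4.7,"ty":-0.9},
    {"tx":-4.7,"ty":-0.9},
    {"tx":-4.7,"ty":-0.9},
  ],
  jaw=-0.18,
  squeeze=20,
)

```text
validation failed for argument at $.ro...
```

Request:
carry_out(
  rows=[
    {"yaw":0.13},
    {"yaw":0.13},
    {"yaw":0.13},
    {"yaw":0.13},
    {"yaw":0.13},
    {"yaw":0.13},
    {"yaw":0.13},
  ],
)

```text
validation failed for argument at $.ro...
```

Request:
carry_out(
  rows=[
    {"tx":-2.0,"ty":-0.4,"tz":-2.0,"yaw":0.0},
    {"tx":-4.7,"ty":-0.9,"tz":-1.5,"yaw":0.0},
    {"tx":-4.7,"ty":-0.9,"tz":-1.5,"yaw":0.0},
    {"tx":-4.7,"ty":-0.9,"tz":-1.0,"yaw":0.0},
    {"tx":-4.7,"ty":-0.9,"tz":-0.5,"yaw":0.0},
    {"tx":-4.7,"ty":-0.9,"tz":0.0,"yaw":0.0},
    {"tx":-4.7,"ty":-0.9,"tz":0.0,"yaw":0.0},
    {"tx":-4.7,"ty":-0.9,"tz":0.0,"yaw":0.0},
    {"tx":-4.7,"ty":-0.9,"tz":0.0,"yaw":0.0},
    {"tx":-4.7,"ty":-0.9,"tz":0.0,"yaw":0.0},
  ],
  jaw=-0.18,
  squeeze=20,
)

```text
time_s: 1.1
position: [0.5751, 0.2986, 0.2794]
tool_rot: [[-0.954, 0.301, -0.006], [0.301, 0.954, -0.005], [0.004, -0.007, -1.0]]
ft_force: [-0.1, 0.0, 0.1]
grip_width: 0.0507
```

Request:
carry_out(
  rows=[
    {"tx":-2.0,"ty":-0.5,"tz":0.0,"yaw":0.135},
    {"tx":0.0,"ty":0.0,"tz":0.0,"yaw":0.135},
    {"tx":0.0,"ty":0.0,"tz":0.0,"yaw":0.135},
    {"tx":0.0,"ty":0.0,"tz":0.0,"yaw":0.135},
    {"tx":0.0,"ty":0.0,"tz":0.0,"yaw":0.135},
    {"tx":0.0,"ty":0.0,"tz":0.0,"yaw":0.135},
    {"tx":0.0,"ty":0.0,"tz":0.0,"yaw":0.135},
    {"tx":0.0,"ty":0.0,"tz":0.0,"yaw":0.0},
  ],
)

```text
time_s: 1.9
position: [0.5989, 0.2808, 0.2713]
tool_rot: [[-0.27, 0.963, -0.018], [0.963, 0.27, -0.009], [-0.004, -0.02, -1.0]]
ft_force: [0.5, -0.8, -0.3]
grip_width: 0.0503
```

```bash
python3 - <<'E'
from h import *
np.set_printoptions(precision=4,suppress=True)
o=env.observe();print(o['time_s'],o['position'],o['tool_rot'],o['q'],np.degrees(np.arctan2(o['tool_rot'][1,1],o['tool_rot'][0,1])))
np.savez('w0.npz',**{'view':env.camera_params('wrist')['view']})
snap('wrist','w0',s=1.4)
E
```

```text
1.9 [0.5989 0.2808 0.2713] [[-0.2699  0.9627 -0.0177]
 [ 0.9629  0.2698 -0.0095]
 [-0.0043 -0.0196 -0.9998]] [ 14.9989  33.021   46.3196  -0.2666 101.7797  -0.7097] 15.654278065634852
```

View pics/w0.png

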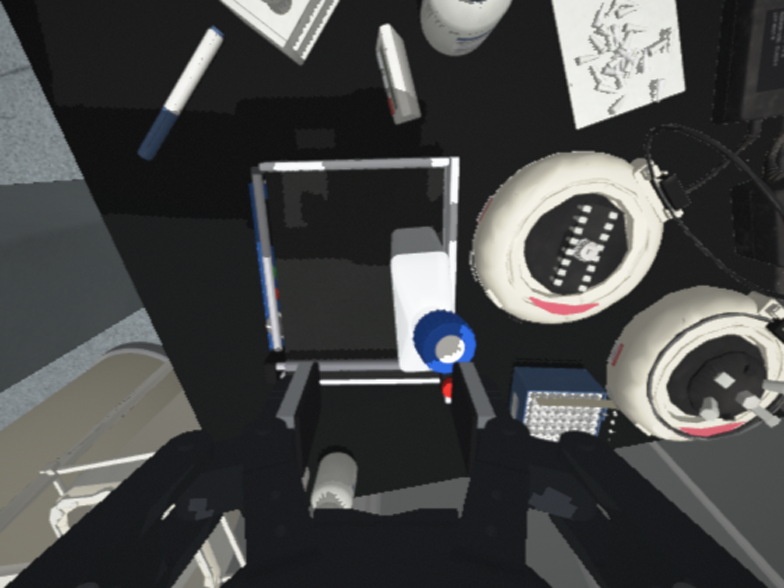

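```bash
cat >> fit.py <<'E'
print('wrist')
for uv,z in [((450,347),.226),((447,170),.073),((268,170),.073),((443,362),.073),((282,366),.091),((430,366),.091),((448,388),.124),((283,382),.073),((437,382),.073),((392,235),.173),((397,368),.173)]:
    P=onz('wrist',uv[0]/1.4,uv[1]/1.4,z); print(uv,P,inv(P))
E
python3 fit.py | sed -n '/wrist/,$p'
```

```text
wrist
(450, 347) [0.6357 0.2761 0.226 ] [ 71.1787  14.139  226.    ]
(447, 170) [0.6243 0.3631 0.073 ] [ 84.432  100.8709  73.    ]
(268, 170) [0.4818 0.3224 0.073 ] [-63.75   101.4619  73.    ]
(443, 362) [0.6771 0.1946 0.073 ] [ 88.2878 -75.6082  73.    ]
(282, 366) [0.5313 0.1571 0.091 ] [-62.1954 -71.1185  91.    ]
(430, 366) [0.6621 0.1958 0.091 ] [ 74.1666 -70.2768  91.    ]
(448, 388) [0.6748 0.1965 0.124 ] [ 86.6358 -73.1209 124.    ]
(283, 382) [0.5332 0.129  0.073 ] [-68.2108 -98.5701  73.    ]
(437, 382) [0.6784 0.1722 0.073 ] [ 83.3192 -97.4854  73.    ]
(392, 235) [0.5912 0.3164 0.173 ] [ 39.6161  65.3031 173.    ]
(397, 368) [0.6205 0.2281 0.173 ] [ 43.1614 -27.7215 173.    ]
```

Request:
carry_out(
  rows=[
    {"tx":-1.6,"ty":3.2,"tz":0.0,"yaw":-0.05},
    {"tx":0.0,"ty":0.0,"tz":0.0,"yaw":0.0},
    {"tx":0.0,"ty":0.0,"tz":0.0,"yaw":0.0},
  ],
)

```text
time_s: 2.25
position: [0.6339, 0.2742, 0.2692]
tool_rot: [[-0.334, 0.942, -0.022], [0.943, 0.334, -0.01], [-0.002, -0.024, -1.0]]
ft_force: [0.2, 0.7, -0.4]
grip_width: 0.0502
```

```bash
python3 - <<'E'
from h import *
np.set_printoptions(precision=4,suppress=True)
o=env.observe();print(o['time_s'],o['position'],o['tool_rot'][:,1])
snap('wrist','w1',crop=(180,130,460,340),s=2.5)
E
```

```text
2.25 [0.6339 0.2742 0.2692] [ 0.9424  0.3337 -0.0239]
```

View pics/w1.png

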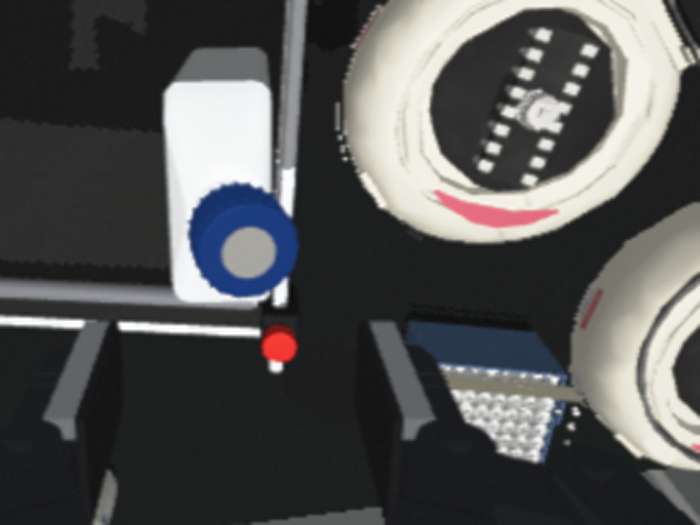

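Request:
carry_out(
  rows=[
    {"tx":0.0,"ty":0.0,"tz":2.5,"yaw":0.0},
    {"tx":0.0,"ty":0.0,"tz":2.0,"yaw":0.0},
    {"tx":0.0,"ty":0.0,"tz":1.0,"yaw":0.0},
    {"tx":0.0,"ty":0.0,"tz":0.0,"yaw":0.0},
  ],
)

```text
time_s: 2.7
position: [0.631, 0.2744, 0.2141]
tool_rot: [[-0.339, 0.941, -0.019], [0.941, 0.339, -0.01], [-0.003, -0.022, -1.0]]
ft_force: [0.8, -0.7, 1.0]
grip_width: 0.0505
```

```bash
python3 - <<'E'
from h import *
snap('wrist','w2');snap('side','s2')
a=cv2.imread('pics/w2.png')[130:340,180:460];b=cv2.imread('pics/s2.png')[100:205,190:330]
cv2.imwrite('pics/w2s2.png',np.vstack([cv2.resize(a,(400,300)),cv2.resize(b,(400,300),interpolation=cv2.INTER_CUBIC)]))
E
```

```text
(no output)
```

View pics/w2s2.png

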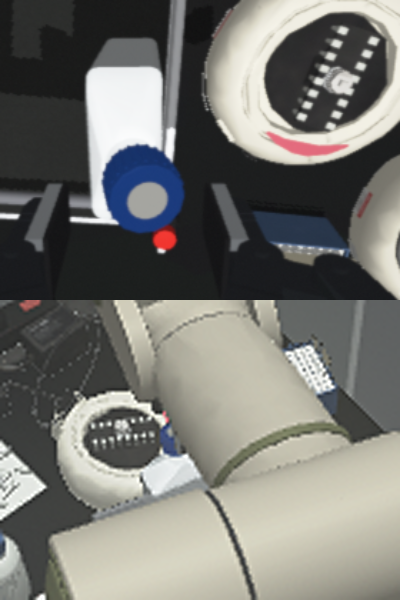

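```bash
python3 - <<'E'
from h import *
np.set_printoptions(precision=4,suppress=True)
o=env.observe();p=o['position'];R=o['tool_rot']
P=onz('wrist',148*.7+180,200*.7+130,.2265); print(P, R.T@(P-p)*1000)
for x in (-11,11):
  for y in (-25,25):
    for z in (0,11): print(x,y,z,(proj('wrist',p+R@(np.array([x,y,z])/1000))[0]-[180,130])/.7)
E
```

```text
[0.6371 0.2746 0.2265] [ -1.7903   4.847  -10.6381]
-11 -25 0 [ 76.989  206.4874]
-11 -25 11 [ 80.2456 193.7698]
-11 25 0 [194.4856 206.5156]
-11 25 11 [191.2633 193.7956]
11 -25 0 [ 74.5972 159.1331]
11 -25 11 [ 78.1155 148.6389]
11 25 0 [196.8737 159.1592]
11 25 11 [193.3911 148.6629]
```

Request:
carry_out(
  rows=[
    {"tx":0.0,"ty":-0.5,"tz":0.0,"yaw":0.0},
    {"tx":0.0,"ty":-0.5,"tz":0.0,"yaw":0.0},
    {"tx":0.0,"ty":-0.5,"tz":0.0,"yaw":0.0},
    {"tx":0.0,"ty":-0.5,"tz":0.0,"yaw":0.0},
    {"tx":0.0,"ty":-0.5,"tz":0.0,"yaw":0.0},
    {"tx":0.0,"ty":-0.5,"tz":0.0,"yaw":0.0},
  ],
)

```text
time_s: 3.4
position: [0.6019, 0.2638, 0.22]
tool_rot: [[-0.339, 0.941, -0.011], [0.941, 0.339, -0.008], [-0.004, -0.013, -1.0]]
ft_force: [-0.1, 0.4, 0.4]
grip_width: 0.0501
```

Request:
carry_out(
  rows=[
    {"tx":0.0,"ty":-0.5,"tz":0.0,"yaw":0.0},
    {"tx":0.0,"ty":-0.5,"tz":0.0,"yaw":0.0},
    {"tx":0.0,"ty":-0.5,"tz":0.0,"yaw":0.0},
    {"tx":0.0,"ty":-0.5,"tz":0.0,"yaw":0.0},
    {"tx":0.0,"ty":-0.5,"tz":0.0,"yaw":0.0},
  ],
)

```text
time_s: 3.9
position: [0.5761, 0.2545, 0.2204]
tool_rot: [[-0.339, 0.941, -0.011], [0.941, 0.339, -0.008], [-0.004, -0.013, -1.0]]
ft_force: [-0.2, 0.3, 0.4]
grip_width: 0.0503
```

```bash
cat > cap.py <<'E'
import sys
from h import *
np.set_printoptions(precision=4,suppress=True)
tag=sys.argv[1]
o=env.observe();print(o['time_s'],o['position'],o['ft_force'])
p=np.array([.5713,.2427]);c,s=np.cos(.2817),np.sin(.2817)
d=o['position'][:2]-p;print('rocker xy mm',1000*np.array([c*d[0]+s*d[1],-s*d[0]+c*d[1]]),o['position'][2]*1000-73)
n=sys.argv[2] if len(sys.argv)>2 else 'wrist'
if n!='both': snap(n,tag,s=1.4)
else:
  snap('wrist',tag+'w');snap('top',tag+'t')
  a=cv2.imread(f'pics/{tag}w.png');b=cv2.imread(f'pics/{tag}t.png')[80:260,160:400]
  cv2.imwrite(f'pics/{tag}.png',np.hstack([cv2.resize(a,(400,300),interpolation=cv2.INTER_AREA),cv2.resize(b,(400,300),interpolation=cv2.INTER_CUBIC)]))
E
python3 cap.py w3
```

```text
3.9 [0.5761 0.2545 0.2204] [-0.2303  0.2936  0.4337]
rocker xy mm [ 7.9412 10.0272] 147.38472663742266
```

View pics/w3.png

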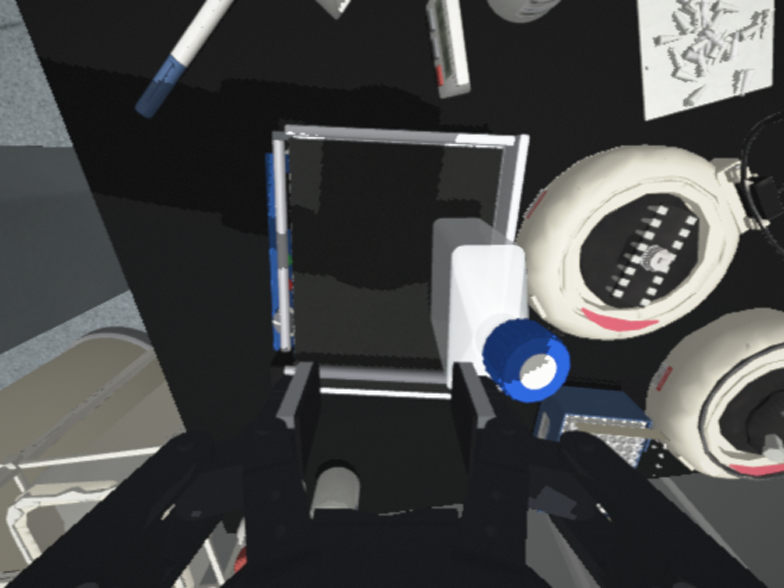

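The push missed. The flask is still upright at (538,370) and the rear finger is now in front of its cap. I'll check the real tip height from the picture geometry.

```bash
python3 - <<'E'
from h import *
np.set_printoptions(precision=1,suppress=True)
o=env.observe();p=o['position'];R=o['tool_rot'];_,f,V=cam('wrist')
print('cam in tool',R.T@(-V[:3,:3].T@V[:3,3]-p)*1000)
print('tool axes in cam\n',V[:3,:3]@R)
print('cap now',onz('wrist',538/1.4,370/1.4,.226)*1000)
for uv in [(297,365),(318,365),(280,425),(303,430),(455,365),(477,365),(487,410)]:
  o_,d=ray('wrist',uv[0]/1.4,uv[1]/1.4); a=R.T@(o_-p)*1000; d=R.T@d
  print(uv,[ (a+d*(y-a[1])/d[1]) for y in ((-25,-32,-39) if uv[0]<390 else (25,32,39))])
E
```

```text
cam in tool [  82.1    0.1 -157.3]
tool axes in cam
 [[ 0.   1.   0. ]
 [ 0.9 -0.   0.3]
 [ 0.3  0.  -0.9]]
cap now [635.2 275.3 226. ]
(297, 365) [array([ 26.3, -25. , -52.5]), array([ 10.8, -32. , -23.3]), array([ -4.8, -39. ,   5.9])]
(318, 365) [array([  8.9, -25. , -19.8]), array([-11.5, -32. ,  18.6]), array([-31.9, -39. ,  56.9])]
(280, 425) [array([ 21.7, -25. , -74. ]), array([  4.9, -32. , -50.7]), array([-11.9, -39. , -27.5])]
(303, 430) [array([  3.4, -25. , -51.1]), array([-18.5, -32. , -21.5]), array([-40.4, -39. ,   8.1])]
(455, 365) [array([ 12.2,  25. , -25.9]), array([-7.5, 32. , 11.1]), array([-27.2,  39. ,  48.1])]
(477, 365) [array([ 28.9,  25. , -57.4]), array([ 14. ,  32. , -29.3]), array([-1. , 39. , -1.1])]
(487, 410) [array([ 23.7,  25. , -70.7]), array([  7.3,  32. , -46.3]), array([ -9.1,  39. , -22. ])]
```

Request:
carry_out(
  rows=[
    {"tx":0.0,"ty":0.5,"tz":-1.0,"yaw":0.0},
    {"tx":0.0,"ty":2.7,"tz":0.0,"yaw":0.0},
    {"tx":0.0,"ty":2.8,"tz":0.0,"yaw":0.0},
    {"tx":0.0,"ty":0.0,"tz":0.0,"yaw":0.0},
  ],
)

```text
time_s: 4.35
position: [0.6329, 0.2752, 0.2309]
tool_rot: [[-0.339, 0.941, -0.01], [0.941, 0.339, -0.008], [-0.004, -0.012, -1.0]]
ft_force: [0.1, -0.0, -1.1]
grip_width: 0.0503
```

Request:
carry_out(
  rows=[
    {"tx":0.0,"ty":0.0,"tz":1.0,"yaw":0.0},
    {"tx":0.0,"ty":0.0,"tz":0.7,"yaw":0.0},
  ],
)

```text
time_s: 4.55
position: [0.6324, 0.275, 0.2132]
tool_rot: [[-0.339, 0.941, -0.01], [0.941, 0.339, -0.007], [-0.004, -0.012, -1.0]]
ft_force: [0.0, 0.4, -0.2]
grip_width: 0.05
```

Request:
carry_out(
  rows=[
    {"tx":0.0,"ty":0.0,"tz":0.8,"yaw":0.0},
    {"tx":0.0,"ty":0.0,"tz":0.6,"yaw":0.0},
    {"tx":0.0,"ty":0.0,"tz":0.0,"yaw":0.0},
  ],
)

```text
time_s: 4.85
position: [0.6302, 0.2743, 0.1966]
tool_rot: [[-0.339, 0.941, -0.013], [0.941, 0.339, -0.008], [-0.003, -0.015, -1.0]]
ft_force: [-0.1, -1.1, 0.3]
grip_width: 0.0501
```

Request:
carry_out(
  rows=[
    {"tx":0.0,"ty":0.0,"tz":0.6,"yaw":0.0},
    {"tx":0.0,"ty":0.0,"tz":0.6,"yaw":0.0},
    {"tx":0.0,"ty":0.0,"tz":0.4,"yaw":0.0},
    {"tx":0.0,"ty":0.0,"tz":0.0,"yaw":0.0},
  ],
)

```text
time_s: 5.25
position: [0.6297, 0.2741, 0.1797]
tool_rot: [[-0.339, 0.941, -0.012], [0.941, 0.339, -0.008], [-0.004, -0.014, -1.0]]
ft_force: [-0.5, -0.4, -0.7]
grip_width: 0.0502
```

```bash
python3 cap.py w4
```

```text
5.25 [0.6297 0.2741 0.1797] [-0.4714 -0.3641 -0.7006]
rocker xy mm [64.8678 13.9358] 106.73198380525108
```

View pics/w4.png

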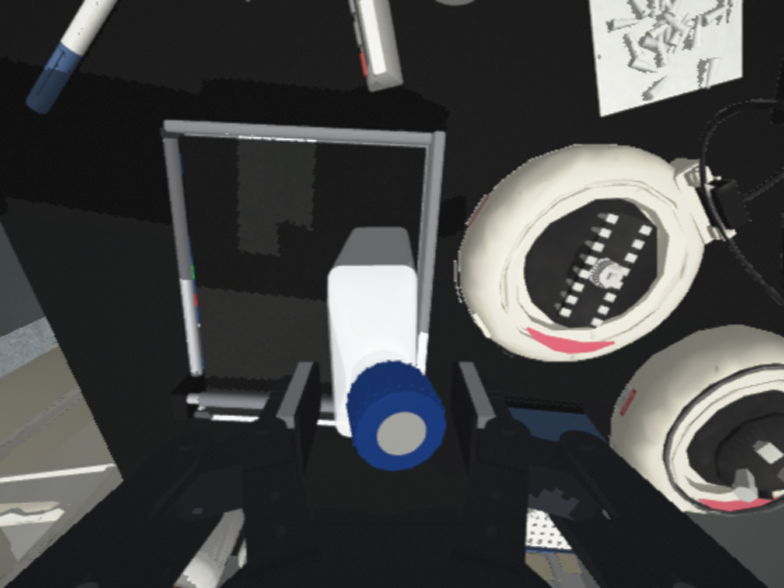

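Request:
carry_out(
  rows=[
    {"tx":0.0,"ty":-0.5,"tz":0.0,"yaw":0.0},
    {"tx":0.0,"ty":-0.5,"tz":0.0,"yaw":0.0},
    {"tx":0.0,"ty":-0.5,"tz":0.0,"yaw":0.0},
    {"tx":0.0,"ty":-0.5,"tz":0.0,"yaw":0.0},
    {"tx":0.0,"ty":-0.5,"tz":0.0,"yaw":0.0},
  ],
)

```text
time_s: 5.8
position: [0.6049, 0.2651, 0.1813]
tool_rot: [[-0.339, 0.941, -0.01], [0.941, 0.339, -0.008], [-0.004, -0.012, -1.0]]
ft_force: [-0.3, 0.1, 0.4]
grip_width: 0.0503
```

Request:
carry_out(
  rows=[
    {"tx":0.0,"ty":-0.4,"tz":0.0,"yaw":0.0},
    {"tx":0.0,"ty":-0.4,"tz":0.0,"yaw":0.0},
    {"tx":0.0,"ty":-0.4,"tz":0.0,"yaw":0.0},
    {"tx":0.0,"ty":-0.4,"tz":0.0,"yaw":0.0},
    {"tx":0.0,"ty":-0.4,"tz":0.0,"yaw":0.0},
    {"tx":0.0,"ty":-0.4,"tz":0.0,"yaw":0.0},
    {"tx":0.0,"ty":-0.4,"tz":0.0,"yaw":0.0},
  ],
)

```text
time_s: 6.5
position: [0.5759, 0.2547, 0.182]
tool_rot: [[-0.339, 0.941, -0.01], [0.941, 0.339, -0.008], [-0.004, -0.012, -1.0]]
ft_force: [0.9, -0.1, -0.1]
grip_width: 0.0502
```

```bash
python3 cap.py w5
```

```text
6.5 [0.5759 0.2547 0.182 ] [ 0.8704 -0.1362 -0.0873]
rocker xy mm [ 7.7874 10.2377] 109.00351579526301
```

View pics/w5.png

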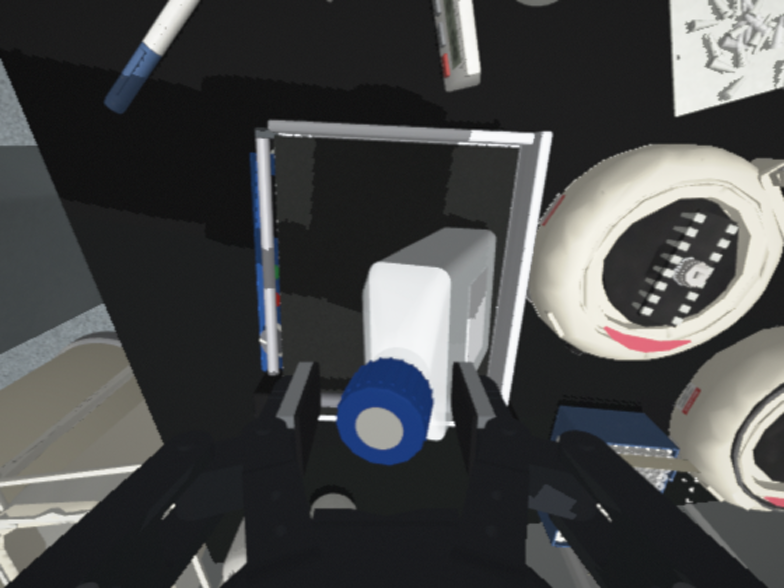

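```bash
cat > th.py <<'E'
# tilt of flask from the blue cap in the wrist picture
import sys
from h import *
from scipy.optimize import least_squares
np.set_printoptions(precision=3,suppress=True)
def blue(im):
    h=cv2.cvtColor(im,cv2.COLOR_BGR2HSV); m=cv2.inRange(h,(108,150,60),(125,255,255)); 
    n,l,s,c=cv2.connectedComponentsWithStats(m); s[0,4]=0
    return [(s[i,4],c[i]) for i in np.argsort(-s[:,4])[:2]]
def pt(th,xh,z,y=0,H=(.6077,.2635),a=19.8):
    f=z*np.sin(th)-xh*np.cos(th); u=z*np.cos(th)+xh*np.sin(th); a=np.radians(a)
    return np.array([H[0]-f*np.cos(a)-y*np.sin(a),H[1]-f*np.sin(a)+y*np.cos(a),.073+u])
def tilt(n,im):
    b=blue(im)[0]
    g=lambda v: proj(n,pt(v[0],.0272,.142,v[1]))[0]-b[1]
    s=least_squares(g,[.3,0],x_scale=[1,.05]); return b[0],b[1],np.degrees(s.x[0]),s.x[1]*1000,s.cost
if __name__=='__main__':
    o=env.observe(); print(o['time_s'],o['position'],o['ft_force'],o['grip_width'])
    im=env.get_image('wrist')[:,:,::-1].copy(); cv2.imwrite('pics/th_%.2f.png'%o['time_s'],im)
    r=tilt('wrist',im); print('tilt',r)
    th=np.radians(r[2]); R=o['tool_rot'];p=o['position']
    for nm,q in [('frontTop',(.0143,.156)),('backTop',(.0447,.1496)),('cap',(.0272,.142)),('bodyBackTop',(.037,.1)),('bodyFrontTop',(0,.1))]:
        print(nm,R.T@(pt(th,*q,r[3]/1000)-p)*1000, 'mat z',(pt(th,*q)[2]-.073)*1000)
E
python3 th.py
```

```text
6.55 [0.575 0.255 0.182] [-0.065 -0.427  0.71 ] 0.05038173914214308
tilt (np.int32(3131), array([260.67 , 288.739]), np.float64(26.825263330826818), np.float64(1.1450376935339908), np.float64(5.977672395402739e-26))
frontTop [ -1.53  -24.712 -36.26 ] mat z 145.665536819226
backTop [ -1.577   5.207 -44.628] mat z 153.67290080748768
cap [ -1.514  -6.803 -29.803] mat z 138.9935165561601
bodyBackTop [-1.402 21.292  2.918] mat z 105.93572204055342
bodyFrontTop [ -1.321 -11.523  20.012] mat z 89.23869270224434
```

Request:
carry_out(
  rows=[
    {"tx":0.48,"ty":-0.23,"tz":0.1,"yaw":-0.15},
    {"tx":0.51,"ty":-0.23,"tz":0.1,"yaw":-0.15},
    {"tx":0.54,"ty":-0.22,"tz":0.1,"yaw":-0.15},
    {"tx":0.56,"ty":-0.21,"tz":0.1,"yaw":-0.15},
    {"tx":0.59,"ty":-0.2,"tz":0.1,"yaw":-0.15},
  ],
)

```text
time_s: 7.1
position: [0.5512, 0.2689, 0.177]
tool_rot: [[-0.892, 0.452, -0.009], [0.452, 0.892, -0.008], [0.005, -0.011, -1.0]]
ft_force: [0.0, 0.4, 0.3]
grip_width: 0.0503
```

```bash
python3 th.py
```

```text
7.1 [0.551 0.269 0.177] [0.034 0.417 0.255] 0.05033886859592159
tilt (np.int32(2873), array([253.347, 326.332]), np.float64(28.84256210890985), np.float64(2.0162835490088797), np.float64(1.2924697071141057e-26))
frontTop [ -8.133 -23.931 -39.294] mat z 143.54636103763724
backTop [-28.489  -2.424 -48.686] mat z 152.60538714189215
cap [-20.553 -10.737 -33.457] mat z 137.50609919381756
bodyBackTop [-40.5    10.591  -1.72 ] mat z 105.4438234792476
bodyFrontTop [-18.336 -12.778  16.491] mat z 87.5948568088286
```

Request:
carry_out(
  rows=[
    {"tx":0.61,"ty":-0.18,"tz":0.05,"yaw":-0.15},
    {"tx":0.63,"ty":-0.16,"tz":0.05,"yaw":-0.15},
    {"tx":0.64,"ty":-0.13,"tz":0.05,"yaw":-0.15},
    {"tx":0.66,"ty":-0.11,"tz":0.05,"yaw":-0.15},
    {"tx":0.67,"ty":-0.08,"tz":0.05,"yaw":-0.15},
  ],
)

```text
time_s: 7.65
position: [0.5181, 0.2679, 0.1746]
tool_rot: [[-0.962, -0.274, -0.009], [-0.274, 0.962, -0.008], [0.011, -0.005, -1.0]]
ft_force: [0.0, 0.2, -0.3]
grip_width: 0.0503
```

```bash
python3 th.py
```

```text
7.65 [0.518 0.268 0.175] [ 0.042  0.197 -0.299] 0.050255035869985094
tilt (np.int32(2654), array([237.898, 154.547]), np.float64(84.35918630005096), np.float64(10.60818987184338), np.float64(4.0389678347315804e-27))
frontTop [ 68.431 -28.292  72.894] mat z 29.56427635139705
backTop [ 59.419 -27.808  43.167] mat z 59.188000907850075
cap [ 53.391 -27.322  61.262] mat z 41.0257245330022
bodyBackTop [ 10.793 -24.46   55.158] mat z 46.65001339955501
bodyFrontTop [ 14.02  -24.522  92.017] mat z 9.829180870291443
```

```bash
python3 - <<'E'
from th import *
import glob
f='pics/th_7.65.png'; im=cv2.imread(f); print(blue(im))
for d in (30,35,40,50,60,70,84): print(d,proj('wrist',pt(np.radians(d),.0272,.142)),proj('wrist',pt(np.radians(d),.0143,.156)))
cv2.imwrite('pics/w6.png',cv2.resize(im,None,fx=1.4,fy=1.4))
E
```

```text
[(np.int32(2654), array([237.898, 154.547])), (np.int32(1192), array([542.914, 389.943]))]
30 [[211.931 354.164]] [[204.793 333.119]]
35 [[210.991 329.472]] [[204.476 303.932]]
40 [[210.576 304.622]] [[204.806 275.619]]
50 [[211.265 257.168]] [[207.171 224.594]]
60 [[213.683 216.289]] [[211.231 184.174]]
70 [[217.311 184.476]] [[216.244 155.593]]
84 [[223.414 155.909]] [[223.714 133.636]]
```

View pics/w6.png

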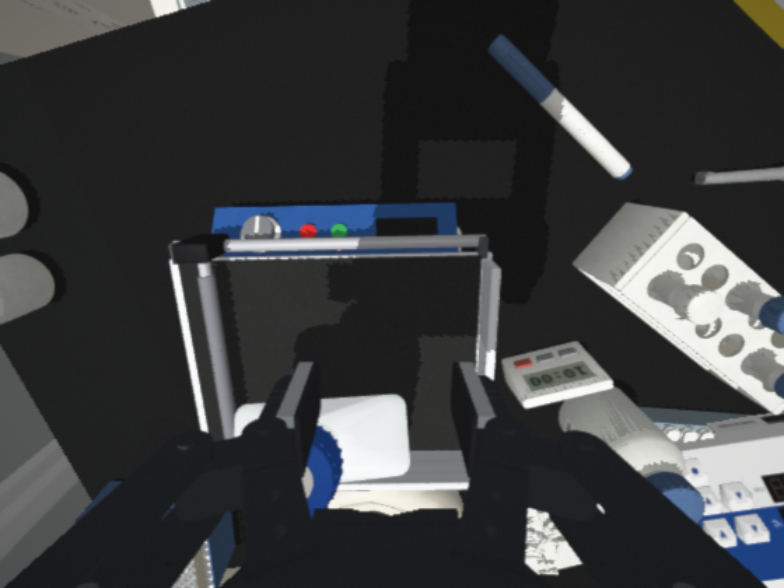

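```bash
python3 - <<'E'
from th import *
o=env.observe();R=o['tool_rot'];p=o['position']; print(p,o['q'])
for l in (.0,.003):
 for d in (30,33,36): print(l,d,R.T@(pt(np.radians(d),.0143,.156,l)-p)*1000,proj('wrist',pt(np.radians(d),.0272,.142,l))*1.4)
im=cv2.imread('pics/th_7.65.png'); h=cv2.cvtColor(im,cv2.COLOR_BGR2HSV); m=cv2.inRange(h,(108,150,60),(125,255,255)); m[:290]=0;m[:,:200]=0;m[:,260:]=0
ys,xs=np.nonzero(m); print('cap px x1.4',xs.min()*1.4,xs.max()*1.4,ys.min()*1.4,ys.max()*1.4)
print(proj('wrist',p+R@np.array([.011,-.025,-.022]))*1.4,proj('wrist',p+R@np.array([-.011,-.025,-.022]))*1.4)
# right rim of cap vs tilt
for d in (30,33,36): print(d,proj('wrist',[pt(np.radians(d),.0272+.0023*k,.142+.011*k,.0155) for k in(-1,1)])*1.4)
E
```

```text
[0.517 0.268 0.175] [ 15.87   27.179  72.483  -0.29   81.005 -90.457]
0.0 30 [-19.666 -33.736 -40.715] [[296.703 495.83 ]]
0.0 33 [-12.367 -34.158 -36.998] [[295.826 475.171]]
0.0 36 [ -5.272 -34.565 -32.904] [[295.213 454.288]]
0.003 30 [-19.486 -30.741 -40.727] [[304.688 495.474]]
0.003 33 [-12.187 -31.163 -37.011] [[303.791 474.808]]
0.003 36 [ -5.093 -31.571 -32.917] [[303.138 453.917]]
cap px x1.4 306.59999999999997 340.2 427.0 516.6
[[315.808 361.693]] [[318.872 413.235]]
30 [[341.905 480.642]
 [333.554 509.45 ]]
33 [[341.058 462.866]
 [332.423 485.353]]
36 [[340.338 444.909]
 [331.491 460.99 ]]
```

Request:
carry_out(
  rows=[
    {"tx":0.4,"ty":-0.03,"tz":0.4,"yaw":0.0},
    {"tx":0.45,"ty":-0.03,"tz":0.4,"yaw":0.0},
    {"tx":0.45,"ty":-0.03,"tz":0.4,"yaw":0.0},
    {"tx":0.45,"ty":-0.03,"tz":0.4,"yaw":0.0},
    {"tx":0.45,"ty":-0.03,"tz":0.4,"yaw":0.0},
    {"tx":0.45,"ty":-0.03,"tz":0.4,"yaw":0.0},
    {"tx":0.45,"ty":-0.03,"tz":0.4,"yaw":0.0},
    {"tx":0.45,"ty":-0.03,"tz":0.4,"yaw":0.0},
  ],
)

```text
time_s: 8.5
position: [0.4813, 0.2545, 0.1404]
tool_rot: [[-0.964, -0.265, -0.01], [-0.265, 0.964, -0.008], [0.012, -0.005, -1.0]]
ft_force: [-0.4, 0.4, -0.1]
grip_width: 0.0506
```

```bash
cat > t2.py <<'E'
from th import *
o=env.observe();R=o['tool_rot'];p=o['position']; print(o['time_s'],p,o['ft_force'],'tip mat z',p[2]*1e3-51)
im=env.get_image('wrist')[:,:,::-1].copy(); cv2.imwrite('pics/t2_%.2f.png'%o['time_s'],im)
h=cv2.cvtColor(im,cv2.COLOR_BGR2HSV); m=cv2.inRange(h,(108,150,60),(125,255,255)); m[:215]=0;m[:,:190]=0;m[:,300:]=0
ys,xs=np.nonzero(m)
if len(xs): print('cap px',len(xs),xs.min(),xs.max(),ys.min(),ys.max())
for d in (40,45,50,55,60,65,70,75,80,85,90):
    a=proj('wrist',[pt(np.radians(d),.0272+.0023*k+.0152*j,.142+.0108*k-.0032*j,.0155*i) for k in(-1,1) for i,j in ((1,0),(0,1),(0,-1))])
    print(d,'xmax %.0f y %.0f..%.0f'%(a[:,0].max(),a[:,1].min(),a[:,1].max()),'front in tool',R.T@(pt(np.radians(d),.0143,.156)-p)*1e3)
E
python3 t2.py
```

```text
8.5 [0.481 0.255 0.14 ] [-0.37   0.43  -0.063] tip mat z 89.39798180935881
cap px 1311 190 299 215 369
40 xmax 245 y 378..480 front in tool [-34.463 -32.043 -61.543]
45 xmax 244 y 353..444 front in tool [-23.717 -32.845 -53.138]
50 xmax 243 y 329..408 front in tool [-13.742 -33.584 -43.826]
55 xmax 243 y 300..372 front in tool [ -4.614 -34.252 -33.677]
60 xmax 243 y 274..344 front in tool [  3.598 -34.847 -22.769]
65 xmax 244 y 251..321 front in tool [ 10.831 -35.362 -11.185]
70 xmax 244 y 232..299 front in tool [ 17.03  -35.794   0.987]
75 xmax 245 y 217..280 front in tool [ 22.148 -36.14   13.654]
80 xmax 246 y 204..263 front in tool [ 26.146 -36.397  26.72 ]
85 xmax 247 y 195..249 front in tool [ 28.993 -36.563  40.085]
90 xmax 248 y 188..237 front in tool [ 30.669 -36.637  53.648]
```

Request:
carry_out(
  rows=[
    {"tx":0.45,"ty":-0.03,"tz":0.5,"yaw":0.0},
    {"tx":0.45,"ty":-0.03,"tz":0.5,"yaw":0.0},
    {"tx":0.4,"ty":-0.03,"tz":0.5,"yaw":0.0},
    {"tx":0.4,"ty":-0.03,"tz":0.5,"yaw":0.0},
    {"tx":0.35,"ty":-0.02,"tz":0.6,"yaw":0.0},
    {"tx":0.35,"ty":-0.02,"tz":0.6,"yaw":0.0},
    {"tx":0.3,"ty":-0.02,"tz":0.6,"yaw":0.0},
  ],
)

```text
time_s: 9.25
position: [0.4525, 0.2444, 0.0991]
tool_rot: [[-0.964, -0.265, -0.011], [-0.265, 0.964, -0.008], [0.013, -0.005, -1.0]]
ft_force: [-1.1, -0.5, -1.5]
grip_width: 0.0504
```

```bash
sed -i 's/m\[:215\]=0;m\[:,:190\]=0;m\[:,300:\]=0/m[:,:228]=0;m[:,244:]=0;print("rows",[(int(s[1]),int(s[1]+s[3])) for s in cv2.connectedComponentsWithStats(m)[2][1:] if s[4]>20])/' t2.py; python3 t2.py
```

```text
9.25 [0.453 0.244 0.099] [-1.064 -0.485 -1.527] tip mat z 48.09300167268559
rows [(239, 279), (321, 363)]
cap px 830 228 243 239 362
40 xmax 242 y 525..705 front in tool [ -64.34   -30.087 -103.266]
45 xmax 241 y 488..652 front in tool [-53.601 -30.891 -94.852]
50 xmax 240 y 452..597 front in tool [-43.633 -31.63  -85.532]
55 xmax 240 y 419..543 front in tool [-34.513 -32.3   -75.376]
60 xmax 240 y 389..491 front in tool [-26.311 -32.896 -64.461]
65 xmax 241 y 355..444 front in tool [-19.087 -33.412 -52.871]
70 xmax 242 y 324..409 front in tool [-12.898 -33.846 -40.695]
75 xmax 243 y 299..380 front in tool [ -7.79  -34.192 -28.024]
80 xmax 244 y 279..354 front in tool [ -3.803 -34.45  -14.954]
85 xmax 245 y 263..332 front in tool [ -0.966 -34.617  -1.587]
90 xmax 247 y 250..313 front in tool [  0.699 -34.692  11.978]
```

Request:
carry_out(
  rows=[
    {"tx":0.18,"ty":-0.01,"tz":0.5,"yaw":0.0},
    {"tx":0.17,"ty":-0.01,"tz":0.5,"yaw":0.0},
    {"tx":0.16,"ty":-0.01,"tz":0.5,"yaw":0.0},
    {"tx":0.15,"ty":-0.01,"tz":0.5,"yaw":0.0},
    {"tx":0.12,"ty":-0.01,"tz":0.5,"yaw":0.0},
  ],
)

```text
time_s: 9.8
position: [0.4436, 0.2412, 0.0714]
tool_rot: [[-0.964, -0.265, -0.012], [-0.264, 0.964, -0.009], [0.014, -0.005, -1.0]]
ft_force: [-1.0, -1.0, -0.8]
grip_width: 0.0503
```

```bash
python3 t2.py | grep -v '^[45]'
```

```text
9.8 [0.444 0.241 0.071] [-0.998 -1.002 -0.815] tip mat z 20.39327062145651
rows [(264, 289), (298, 313), (320, 363)]
cap px 836 228 243 264 362
60 xmax 234 y 468..632 front in tool [-35.284 -32.364 -92.335]
65 xmax 235 y 431..562 front in tool [-28.078 -32.881 -80.734]
70 xmax 236 y 390..500 front in tool [-21.908 -33.315 -68.548]
75 xmax 238 y 355..454 front in tool [-16.819 -33.663 -55.869]
80 xmax 240 y 327..420 front in tool [-12.851 -33.921 -42.794]
85 xmax 242 y 304..390 front in tool [-10.035 -34.089 -29.422]
90 xmax 243 y 286..364 front in tool [ -8.391 -34.164 -15.856]
```

Request:
carry_out(
  rows=[
    {"tx":0.0,"ty":0.0,"tz":0.5,"yaw":0.0},
    {"tx":0.0,"ty":0.0,"tz":0.5,"yaw":0.0},
    {"tx":0.05,"ty":0.0,"tz":0.5,"yaw":0.0},
    {"tx":0.05,"ty":0.0,"tz":0.3,"yaw":0.0},
    {"tx":0.05,"ty":0.0,"tz":0.2,"yaw":0.0},
    {"tx":0.05,"ty":0.0,"tz":0.1,"yaw":0.0},
  ],
)

```text
time_s: 10.45
position: [0.4416, 0.2405, 0.048]
tool_rot: [[-0.964, -0.265, -0.012], [-0.265, 0.964, -0.009], [0.014, -0.005, -1.0]]
ft_force: [-0.3, 0.7, -0.2]
grip_width: 0.0503
```

```bash
python3 t2.py | grep -v '^[456]'
```

```text
10.45 [0.442 0.24  0.048] [-0.31   0.698 -0.198] tip mat z -3.033507436037553
rows [(283, 314), (321, 363)]
cap px 700 228 243 283 362
70 xmax 229 y 456..614 front in tool [-23.765 -33.246 -91.996]
75 xmax 231 y 407..536 front in tool [-18.673 -33.593 -79.318]
80 xmax 234 y 369..484 front in tool [-14.702 -33.851 -66.244]
85 xmax 236 y 339..444 front in tool [-11.883 -34.017 -52.873]
90 xmax 239 y 315..410 front in tool [-10.236 -34.092 -39.306]
```

Request:
carry_out(
  rows=[
    {"tx":0.1,"ty":0.0,"tz":0.0,"yaw":0.0},
    {"tx":0.1,"ty":0.0,"tz":0.0,"yaw":0.0},
    {"tx":0.1,"ty":0.0,"tz":0.0,"yaw":0.0},
    {"tx":0.1,"ty":0.0,"tz":0.0,"yaw":0.0},
    {"tx":0.1,"ty":0.0,"tz":0.0,"yaw":0.0},
    {"tx":0.1,"ty":0.0,"tz":0.0,"yaw":0.0},
    {"tx":0.1,"ty":0.0,"tz":0.0,"yaw":0.0},
    {"tx":0.1,"ty":0.0,"tz":0.0,"yaw":0.0},
    {"tx":0.1,"ty":0.0,"tz":0.0,"yaw":0.0},
    {"tx":0.1,"ty":0.0,"tz":0.0,"yaw":0.0},
  ],
)

```text
time_s: 11.5
position: [0.4314, 0.2377, 0.0487]
tool_rot: [[-0.964, -0.265, -0.011], [-0.265, 0.964, -0.008], [0.012, -0.005, -1.0]]
ft_force: [0.1, 0.2, 0.8]
grip_width: 0.0504
```

```bash
python3 t2.py | grep -v '^[456]'
```

```text
11.5 [0.431 0.238 0.049] [0.107 0.207 0.772] tip mat z -2.2838133190576926
rows [(295, 324), (335, 363)]
cap px 628 228 243 295 362
70 xmax 230 y 473..630 front in tool [-34.455 -33.275 -91.343]
75 xmax 233 y 427..554 front in tool [-29.345 -33.621 -78.673]
80 xmax 235 y 388..500 front in tool [-25.356 -33.878 -65.604]
85 xmax 237 y 357..460 front in tool [-22.518 -34.044 -52.237]
90 xmax 240 y 332..426 front in tool [-20.851 -34.118 -38.673]
```

Request:
carry_out(
  rows=[
    {"tx":0.0,"ty":0.0,"tz":-0.5,"yaw":0.0},
    {"tx":0.0,"ty":0.0,"tz":-0.5,"yaw":0.0},
    {"tx":-0.5,"ty":0.0,"tz":0.0,"yaw":0.0},
    {"tx":-0.5,"ty":0.0,"tz":0.0,"yaw":0.0},
    {"tx":-0.5,"ty":0.0,"tz":0.0,"yaw":0.0},
    {"tx":-0.5,"ty":0.0,"tz":0.0,"yaw":0.0},
    {"tx":-0.5,"ty":0.0,"tz":0.0,"yaw":0.0},
    {"tx":-0.5,"ty":0.0,"tz":0.0,"yaw":0.0},
    {"tx":-0.5,"ty":0.0,"tz":0.0,"yaw":0.0},
  ],
)

```text
time_s: 12.45
position: [0.4668, 0.2476, 0.0591]
tool_rot: [[-0.964, -0.265, -0.013], [-0.264, 0.964, -0.009], [0.015, -0.005, -1.0]]
ft_force: [-2.2, -0.6, 1.1]
grip_width: 0.0501
```

```bash
python3 t2.py | head -3
```

```text
12.45 [0.467 0.248 0.059] [-2.159 -0.639  1.056] tip mat z 8.071266788128938
rows [(242, 270), (279, 292), (311, 363)]
cap px 958 228 243 242 362
```

Request:
carry_out(
  rows=[
    {"tx":-0.25,"ty":0.0,"tz":0.0,"yaw":0.0},
    {"tx":-0.25,"ty":0.0,"tz":0.0,"yaw":0.0},
    {"tx":-0.25,"ty":0.0,"tz":0.0,"yaw":0.0},
    {"tx":-0.25,"ty":0.0,"tz":0.0,"yaw":0.0},
  ],
)

```text
time_s: 12.9
position: [0.4778, 0.2505, 0.0588]
tool_rot: [[-0.964, -0.264, -0.013], [-0.264, 0.964, -0.009], [0.015, -0.005, -1.0]]
ft_force: [-1.7, -1.0, 1.6]
grip_width: 0.0504
```

Request:
carry_out(
  rows=[
    {"tx":-0.15,"ty":0.0,"tz":0.0,"yaw":0.0},
    {"tx":-0.15,"ty":0.0,"tz":0.0,"yaw":0.0},
  ],
)

```text
time_s: 13.1
position: [0.4809, 0.2514, 0.0588]
tool_rot: [[-0.964, -0.265, -0.013], [-0.264, 0.964, -0.009], [0.015, -0.005, -1.0]]
ft_force: [-2.2, -1.3, 2.0]
grip_width: 0.0502
```

Request:
carry_out(
  rows=[
    {"tx":-0.15,"ty":0.0,"tz":0.0,"yaw":0.0},
    {"tx":-0.15,"ty":0.0,"tz":0.0,"yaw":0.0},
  ],
)

```text
time_s: 13.3
position: [0.4814, 0.2516, 0.0585]
tool_rot: [[-0.964, -0.264, -0.02], [-0.264, 0.964, -0.011], [0.022, -0.005, -1.0]]
ft_force: [-11.5, -1.3, 6.8]
grip_width: 0.0506
```

Request:
carry_out(
  rows=[
    {"tx":-0.1,"ty":0.0,"tz":0.0,"yaw":0.0},
    {"tx":-0.1,"ty":0.0,"tz":0.0,"yaw":0.0},
  ],
)

```text
time_s: 13.5
position: [0.4811, 0.2515, 0.0586]
tool_rot: [[-0.964, -0.264, -0.025], [-0.264, 0.964, -0.013], [0.027, -0.006, -1.0]]
ft_force: [-7.1, -3.1, 6.1]
grip_width: 0.0503
```

Request:
carry_out(
  rows=[
    {"tx":1.0,"ty":0.0,"tz":0.0,"yaw":0.0},
    {"tx":2.0,"ty":0.0,"tz":0.0,"yaw":0.0},
    {"tx":0.0,"ty":0.0,"tz":-4.0,"yaw":0.0},
    {"tx":0.0,"ty":0.0,"tz":-4.0,"yaw":0.0},
    {"tx":0.0,"ty":-3.5,"tz":0.0,"yaw":0.0},
    {"tx":-1.0,"ty":-3.5,"tz":0.0,"yaw":0.0},
    {"tx":-1.5,"ty":-3.7,"tz":0.0,"yaw":0.0},
    {"tx":-1.5,"ty":-3.5,"tz":0.0,"yaw":0.0},
    {"tx":0.0,"ty":0.0,"tz":0.0,"yaw":0.0},
    {"tx":0.0,"ty":0.0,"tz":0.0,"yaw":0.0},
  ],
  jaw=1.0,
)

```text
time_s: 14.5
position: [0.5302, 0.1139, 0.1422]
tool_rot: [[-0.963, -0.267, -0.016], [-0.267, 0.964, -0.012], [0.018, -0.007, -1.0]]
ft_force: [-0.6, 1.0, -0.7]
grip_width: -0.0001
```

```bash
cat > pose.py <<'E'
from h import *
np.set_printoptions(precision=3,suppress=True)
p0=np.array([.5713,.2427]);c,s=np.cos(.2817),np.sin(.2817)
def rk(P): d=P[:2]-p0; return np.array([c*d[0]+s*d[1],-s*d[0]+c*d[1],P[2]-.073])*1e3
o=env.observe();R=o['tool_rot'];p=o['position']
print(o['time_s'],'rocker',rk(p),'toolx deg',np.degrees(np.arctan2(-R[1,0],-R[0,0])),R[:,2],o['grip_width'],o['ft_force'])
E
cat > look.py <<'E'
from pose import *
import sys
im=env.get_image('wrist')[:,:,::-1]; cv2.imwrite('pics/'+sys.argv[1]+'.png',im)
E
python3 look.py w7; python3 - <<'E'
from pose import *
# bottle positions from first top picture
for uv,z in [((383,158),.088),((402,181),.105)]: print(rk(onz('top',*uv,z)))
E
```

```text
14.5 rocker [ -75.238 -112.271   69.235] toolx deg 15.508085152700904 [-0.016 -0.012 -1.   ] -0.00012229353922495276 [-0.598  1.009 -0.726]
14.55 rocker [ -75.204 -112.103   69.246] toolx deg 15.53820131676265 [-0.016 -0.012 -1.   ] 4.4756876525636764e-05 [-0.803 -0.542 -0.177]
[ -31.668 -251.466   15.   ]
[-100.377 -271.445   32.   ]
```

Request:
carry_out(
  rows=[
    {"tx":-3.3,"ty":0.0,"tz":0.0,"yaw":0.0},
    {"tx":-3.3,"ty":0.9,"tz":0.0,"yaw":0.0},
    {"tx":0.0,"ty":0.9,"tz":2.0,"yaw":0.0},
    {"tx":0.0,"ty":0.0,"tz":2.0,"yaw":0.0},
    {"tx":0.0,"ty":0.0,"tz":0.5,"yaw":0.0},
    {"tx":0.0,"ty":0.0,"tz":0.0,"yaw":0.0},
  ],
)

```text
time_s: 15.15
position: [0.586, 0.1566, 0.0953]
tool_rot: [[-0.961, -0.275, -0.015], [-0.275, 0.961, -0.011], [0.017, -0.007, -1.0]]
ft_force: [0.3, 0.2, -0.0]
grip_width: 0.0001
```

```bash
python3 pose.py
```

```text
15.15 rocker [ -9.84  -86.799  22.334] toolx deg 15.975704522652007 [-0.015 -0.011 -1.   ] 0.00014254286104067404 [ 0.265  0.212 -0.02 ]
```

Request:
carry_out(
  rows=[
    {"tx":0.0,"ty":-0.9,"tz":0.0,"yaw":0.0},
    {"tx":0.0,"ty":0.0,"tz":0.0,"yaw":0.0},
    {"tx":0.0,"ty":0.0,"tz":0.4,"yaw":0.0},
    {"tx":0.0,"ty":0.0,"tz":0.4,"yaw":0.0},
    {"tx":0.0,"ty":0.0,"tz":0.3,"yaw":0.0},
  ],
)

```text
time_s: 15.65
position: [0.5893, 0.1472, 0.0873]
tool_rot: [[-0.961, -0.275, -0.009], [-0.275, 0.961, -0.011], [0.012, -0.008, -1.0]]
ft_force: [0.1, 0.1, -0.0]
grip_width: 0.0001
```

Request:
carry_out(
  rows=[
    {"tx":0.0,"ty":0.0,"tz":0.3,"yaw":0.0},
    {"tx":0.0,"ty":0.0,"tz":0.3,"yaw":0.0},
  ],
)

```text
time_s: 15.85
position: [0.5891, 0.1471, 0.0807]
tool_rot: [[-0.961, -0.275, -0.009], [-0.275, 0.961, -0.011], [0.012, -0.008, -1.0]]
ft_force: [0.5, -0.4, 0.4]
grip_width: 0.0002
```

Request:
carry_out(
  rows=[
    {"tx":0.0,"ty":0.0,"tz":0.3,"yaw":0.0},
    {"tx":0.0,"ty":0.0,"tz":0.3,"yaw":0.0},
  ],
)

```text
time_s: 16.05
position: [0.589, 0.1471, 0.074]
tool_rot: [[-0.961, -0.275, -0.01], [-0.275, 0.961, -0.011], [0.012, -0.008, -1.0]]
ft_force: [0.1, -0.6, -1.3]
grip_width: 0.0002
```

Request:
carry_out(
  rows=[
    {"tx":0.0,"ty":0.0,"tz":0.3,"yaw":0.0},
    {"tx":0.0,"ty":0.0,"tz":0.3,"yaw":0.0},
  ],
)

```text
time_s: 16.25
position: [0.5889, 0.147, 0.0674]
tool_rot: [[-0.961, -0.275, -0.01], [-0.275, 0.961, -0.011], [0.012, -0.008, -1.0]]
ft_force: [-0.8, -0.6, -0.0]
grip_width: 0.0002
```

Request:
carry_out(
  rows=[
    {"tx":0.0,"ty":0.0,"tz":0.2,"yaw":0.0},
    {"tx":0.0,"ty":0.0,"tz":0.2,"yaw":0.0},
  ],
)

```text
time_s: 16.45
position: [0.5888, 0.147, 0.0629]
tool_rot: [[-0.961, -0.275, -0.01], [-0.275, 0.961, -0.011], [0.013, -0.008, -1.0]]
ft_force: [0.4, 0.6, 0.4]
grip_width: -0.0003
```

```bash
python3 look.py w8; python3 - <<'E'
from pose import *
im=cv2.imread('pics/w8.png'); g=cv2.cvtColor(im,cv2.COLOR_BGR2GRAY)
print(g[225:330:5,255:300:4])
E
```

```text
16.45 rocker [ -9.787 -96.8   -10.142] toolx deg 15.976768327674039 [-0.01  -0.011 -1.   ] -0.0002514158182589022 [0.42  0.553 0.424]
16.5 rocker [ -9.992 -96.769 -10.516] toolx deg 15.977490229976015 [-0.011 -0.011 -1.   ] -0.0002482772857117328 [-0.472 -0.107  0.547]
[[ 23  25  80 173 172 114  33  33  33  31  33  32]
 [ 23  24  62 173 173 136  31  31  32  33  33  32]
 [ 24  22  59 173 174 140  32  33  31  33  32  32]
 [ 24  23  48 175 176 142  32  33  31  31  32  33]
 [ 22  24  42 173 174 144  33  32  31  32  31  32]
 [ 25  23  38 174 174 144  32  32  31  32  32  32]
 [ 37  37  56 158 157 119  56  56  54  32  31  32]
 [ 37  37 110 114 104  30  99 114 112  31  32  32]
 [ 35  33 111 114 105  29 100 114 112  34  33  31]
 [ 33  32 113 114 104  29  90 113 113  34  33  33]
 [ 38  38 114 114  99  29  89 113 113  40  37  38]
 [ 42  46 113 113  99  29  89 113 114  49  43  43]
 [ 34  47 114 114  95  28  81 114 113  53  33  33]
 [ 34  64 113 113  94  30  81 114 113  77  33  33]
 [ 33  33  37 117 113  35  97 118  38  33  33  33]
 [ 33  34  34  34 105  36  90  33  33  34  32  34]
 [ 37  33  34  33  34  36  34  33  33  32  36  33]
 [ 32  33  33  32  34  35  34  33  33  33  33  33]
 [ 32  33  34  32  33  36  34  33  33  33  33  34]
 [ 33  33  34  32  34  36  34  32  32  31  32  33]
 [ 34  33  32  32  33  36  33  32  33  33  32  33]]
```

Request:
carry_out(
  rows=[
    {"tx":0.0,"ty":0.0,"tz":-0.4,"yaw":0.0},
    {"tx":0.0,"ty":0.4,"tz":0.0,"yaw":0.0},
    {"tx":0.0,"ty":0.4,"tz":0.0,"yaw":0.0},
    {"tx":0.0,"ty":0.4,"tz":0.0,"yaw":0.0},
    {"tx":0.0,"ty":0.4,"tz":0.0,"yaw":0.0},
    {"tx":0.0,"ty":0.4,"tz":0.0,"yaw":0.0},
  ],
)

```text
time_s: 17.1
position: [0.5829, 0.1671, 0.0671]
tool_rot: [[-0.961, -0.275, -0.01], [-0.275, 0.961, -0.012], [0.013, -0.009, -1.0]]
ft_force: [-0.3, -2.4, 0.3]
grip_width: -0.0002
```

Request:
carry_out(
  rows=[
    {"tx":0.0,"ty":0.5,"tz":0.0,"yaw":0.0},
    {"tx":0.0,"ty":0.5,"tz":0.0,"yaw":0.0},
    {"tx":0.0,"ty":0.5,"tz":0.0,"yaw":0.0},
    {"tx":0.0,"ty":0.5,"tz":0.0,"yaw":0.0},
    {"tx":0.0,"ty":0.5,"tz":0.0,"yaw":0.0},
    {"tx":0.0,"ty":0.5,"tz":0.0,"yaw":0.0},
  ],
)

```text
time_s: 17.7
position: [0.5735, 0.1978, 0.0671]
tool_rot: [[-0.961, -0.275, -0.011], [-0.275, 0.961, -0.014], [0.014, -0.01, -1.0]]
ft_force: [-0.7, -2.9, 1.4]
grip_width: -0.0002
```

```bash
python3 look.py w9
```

```text
17.7 rocker [-10.365 -43.702  -5.943] toolx deg 15.971895088184995 [-0.011 -0.014 -1.   ] -0.00015003228064619197 [-0.746 -2.905  1.42 ]
```

Request:
carry_out(
  rows=[
    {"tx":0.0,"ty":0.5,"tz":0.0,"yaw":0.0},
    {"tx":0.0,"ty":0.5,"tz":0.0,"yaw":0.0},
    {"tx":0.0,"ty":0.5,"tz":0.0,"yaw":0.0},
    {"tx":0.0,"ty":0.5,"tz":0.0,"yaw":0.0},
    {"tx":0.0,"ty":0.4,"tz":0.0,"yaw":0.0},
    {"tx":0.0,"ty":0.4,"tz":0.0,"yaw":0.0},
  ],
)

```text
time_s: 18.35
position: [0.5646, 0.2274, 0.0669]
tool_rot: [[-0.961, -0.276, -0.012], [-0.275, 0.961, -0.014], [0.015, -0.01, -1.0]]
ft_force: [-2.2, -4.2, 2.0]
grip_width: 0.0001
```

Request:
carry_out(
  rows=[
    {"tx":0.0,"ty":0.2,"tz":0.0,"yaw":0.0},
    {"tx":0.0,"ty":0.2,"tz":0.0,"yaw":0.0},
  ],
)

```text
time_s: 18.55
position: [0.5633, 0.2319, 0.0669]
tool_rot: [[-0.961, -0.276, -0.012], [-0.276, 0.961, -0.014], [0.015, -0.01, -1.0]]
ft_force: [-1.3, -4.5, 2.3]
grip_width: -0.0001
```

```bash
python3 pose.py
```

```text
18.55 rocker [-10.707  -8.136  -6.072] toolx deg 16.010166003021954 [-0.012 -0.014 -1.   ] -9.75851463469089e-05 [-1.303 -4.515  2.279]
```

Request:
carry_out(
  rows=[
    {"tx":0.0,"ty":0.15,"tz":0.0,"yaw":0.0},
    {"tx":0.0,"ty":0.15,"tz":0.0,"yaw":0.0},
  ],
)

```text
time_s: 18.75
position: [0.5624, 0.235, 0.0669]
tool_rot: [[-0.961, -0.276, -0.012], [-0.276, 0.961, -0.014], [0.015, -0.01, -1.0]]
ft_force: [-1.1, -3.6, 2.1]
grip_width: 0.0
```

Request:
carry_out(
  rows=[
    {"tx":0.0,"ty":0.15,"tz":0.0,"yaw":0.0},
    {"tx":0.0,"ty":0.15,"tz":0.0,"yaw":0.0},
  ],
)

```text
time_s: 18.95
position: [0.5622, 0.2358, 0.0669]
tool_rot: [[-0.961, -0.276, -0.011], [-0.276, 0.961, -0.018], [0.016, -0.014, -1.0]]
ft_force: [0.7, -12.9, 2.6]
grip_width: 0.0
```

Request:
carry_out(
  rows=[
    {"tx":0.0,"ty":-1.0,"tz":0.0,"yaw":0.0},
    {"tx":0.0,"ty":-2.0,"tz":0.0,"yaw":0.0},
    {"tx":0.0,"ty":0.0,"tz":-4.5,"yaw":0.0},
    {"tx":0.0,"ty":0.0,"tz":-4.5,"yaw":0.0},
    {"tx":3.0,"ty":1.0,"tz":-4.0,"yaw":0.0},
    {"tx":4.0,"ty":2.0,"tz":-2.0,"yaw":0.0},
    {"tx":3.0,"ty":2.0,"tz":0.0,"yaw":0.0},
    {"tx":0.0,"ty":0.0,"tz":0.0,"yaw":0.0},
    {"tx":0.0,"ty":0.0,"tz":0.0,"yaw":0.0},
  ],
)

```text
time_s: 19.85
position: [0.4631, 0.2304, 0.2217]
tool_rot: [[-0.962, -0.273, -0.006], [-0.273, 0.962, -0.007], [0.008, -0.005, -1.0]]
ft_force: [0.4, 0.2, 0.5]
grip_width: -0.0
```

```bash
python3 look.py w10; python3 - <<'E'
from pose import *
snap('top','t10')
np.save('w10v.npy',env.camera_params('wrist')['view'])
def W(q): q=np.array(q)/1e3; return np.array([p0[0]+c*q[0]-s*q[1],p0[1]+s*q[0]+c*q[1],q[2]+.073])
# where should things be
for nm,q in [('stopL base',(82,100,0)),('foot L top',(82,100,37)),('foot R top',(82,16,37)),('bodyfront L top',(-18,100,37)),('bodyfront R top',(-18,16,37)),('cap end low',(-74,58,14)),('bar rear',(75,11,18)),('bar front',(-61,11,18))]:
    print(nm,proj('wrist',W(q)),proj('top',W(q)))
a=cv2.imread('pics/w10.png');b=cv2.imread('pics/t10.png')[90:240,190:340]
cv2.imwrite('pics/f.png',np.hstack([cv2.resize(a,(533,400)),cv2.resize(b,(267,267)) if 0 else cv2.copyMakeBorder(cv2.resize(b,(267,267),interpolation=cv2.INTER_CUBIC),0,133,0,0,cv2.BORDER_CONSTANT)]))
E
```

```text
19.85 rocker [-107.391   18.277  148.749] toolx deg 15.867364709059823 [-0.006 -0.007 -1.   ] -1.906055185208517e-05 [0.363 0.154 0.493]
19.9 rocker [-107.344   18.202  148.549] toolx deg 15.852131470882014 [-0.007 -0.007 -1.   ] -0.00014654668859679807 [-0.031  0.015  0.273]
stopL base [[340.823 338.465]] [[228.281 153.625]]
foot L top [[347.489 361.565]] [[226.259 148.55 ]]
foot R top [[274.555 361.585]] [[261.083 139.442]]
bodyfront L top [[354.229 285.723]] [[236.71  188.666]]
bodyfront R top [[273.987 285.878]] [[272.161 179.221]]
cap end low [[313.326 227.94 ]] [[261.251 209.01 ]]
bar rear [[270.489 344.497]] [[264.313 144.398]]
bar front [[269.184 240.839]] [[279.314 198.095]]
```

View pics/f.png

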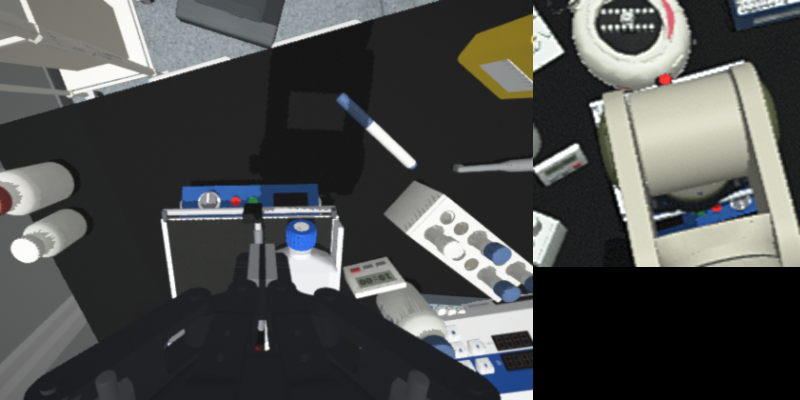

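Request:
carry_out(
  rows=[
    {"tx":3.0,"ty":3.5,"tz":-1.0,"yaw":0.0},
    {"tx":2.5,"ty":4.0,"tz":0.0,"yaw":0.0},
    {"tx":2.5,"ty":4.0,"tz":0.0,"yaw":0.0},
    {"tx":2.5,"ty":4.0,"tz":0.0,"yaw":0.0},
    {"tx":2.5,"ty":4.0,"tz":0.0,"yaw":0.0},
    {"tx":2.5,"ty":4.0,"tz":0.0,"yaw":0.0},
    {"tx":2.5,"ty":4.0,"tz":0.0,"yaw":0.0},
    {"tx":2.5,"ty":4.0,"tz":0.0,"yaw":0.0},
  ],
)

```text
time_s: 20.75
position: [0.184, 0.4857, 0.2265]
tool_rot: [[-0.967, -0.256, -0.013], [-0.256, 0.967, -0.009], [0.015, -0.006, -1.0]]
ft_force: [0.4, 0.3, -0.1]
grip_width: -0.0001
```

```bash
python3 - <<'E'
from pose import *
print(p)
snap('top','t11');snap('side','s11')
for n,f,roi in (('top','t11',(190,90,350,240)),('side','s11',(200,120,330,250))):
    im=cv2.imread('pics/raw_%s.png'%f); h=cv2.cvtColor(im,cv2.COLOR_BGR2HSV); x0,y0,x1,y1=roi
    for nm,m in (('blue',cv2.inRange(h,(108,150,60),(125,255,255))),('red',cv2.inRange(h,(0,180,120),(6,255,255))),('white',cv2.inRange(h,(0,0,150),(180,60,255)))):
        k=np.zeros_like(m);k[y0:y1,x0:x1]=m[y0:y1,x0:x1]
        N,l,st,ce=cv2.connectedComponentsWithStats(k)
        for i in range(1,N):
            if st[i,4]>8: print(n,nm,st[i],ce[i])
# rows of grey values across flask, top camera, sampled along rocker y at given x on plane z
im=cv2.cvtColor(cv2.imread('pics/raw_t11.png'),cv2.COLOR_BGR2GRAY)
def W(q): q=np.array(q)/1e3; return np.array([p0[0]+c*q[0]-s*q[1],p0[1]+s*q[0]+c*q[1],q[2]+.073])
for x in (60,30,0):
    print('x',x,[(y,int(cv2.getRectSubPix(im,(1,1),tuple(map(float,proj('top',W((x,y,37)))[0])))[0,0])) for y in range(-10,112,4)])
for y in (30,58,85):
    print('y',y,[(x,int(cv2.getRectSubPix(im,(1,1),tuple(map(float,proj('top',W((x,y,37)))[0])))[0,0])) for x in range(-40,104,4)])
E
```

```text
20.75 rocker [-304.454  341.077  153.543] toolx deg 14.806355592768439 [-0.013 -0.009 -1.   ] -9.54405937196559e-05 [ 0.446  0.31  -0.086]
[0.184 0.486 0.227]
top blue [251 195  16  15 154] [258.312 201.006]
top blue [251 198  72  28 457] [286.282 212.74 ]
top red [261 132   7   6  34] [263.824 134.441]
top red [291 205   4   4  10] [292.7 206.3]
top white [ 212   90   66   46 1491] [244.708 114.736]
top white [304  90  28   8 128] [315.594  92.312]
top white [333  90   9   2  13] [336.231  90.308]
top white [190  94  17  36 322] [195.481 113.953]
top white [239  95   7   7  42] [242.238  98.333]
top white [268 124  41  13 107] [288.178 130.271]
top white [306 131  21  58 198] [316.081 160.475]
top white [ 222  138   50   76 1994] [247.028 167.788]
top white [269 163  12  39  56] [274.714 184.089]
top white [190 171  28  16 126] [203.833 178.286]
top white [288 193  37  12 104] [305.923 198.394]
top white [306 203   3   5  11] [307.182 204.545]
top white [258 205   5   3  12] [259.75 205.75]
top white [245 206  33  12  94] [261.351 211.245]
top white [190 209  15  30 262] [195.156 22
[... 2208 characters left out ...]
5), (-4, 225), (0, 224), (4, 224), (8, 224), (12, 224), (16, 222), (20, 241), (24, 253), (28, 252), (32, 252), (36, 252), (40, 252), (44, 252), (48, 252), (52, 252), (56, 253), (60, 241), (64, 222), (68, 226), (72, 238), (76, 237), (80, 235), (84, 250), (88, 187), (92, 92), (96, 100), (100, 123)]
y 85 [(-40, 21), (-36, 80), (-32, 126), (-28, 183), (-24, 201), (-20, 191), (-16, 212), (-12, 225), (-8, 223), (-4, 224), (0, 224), (4, 224), (8, 223), (12, 224), (16, 223), (20, 244), (24, 247), (28, 251), (32, 249), (36, 250), (40, 251), (44, 251), (48, 252), (52, 250), (56, 253), (60, 233), (64, 221), (68, 226), (72, 237), (76, 236), (80, 235), (84, 251), (88, 168), (92, 20), (96, 26), (100, 30)]
```

```bash
python3 - <<'E'
from pose import *
a=rk(onz('top',200+495/5,105+100/5,.124)); b=rk(onz('top',264.3,134.9,.124)); print('knob start/now',a,b,'moved',b[1]-a[1])
print('cap top',rk(onz('top',258.3,201.0,.073+.0272+.005)),'side',rk(onz('side',253.85,206.2,.073+.0272+.005)))
im=cv2.cvtColor(cv2.imread('pics/raw_t11.png'),cv2.COLOR_BGR2GRAY)
def W(q): q=np.array(q)/1e3; return np.array([p0[0]+c*q[0]-s*q[1],p0[1]+s*q[0]+c*q[1],q[2]+.073])
g=lambda n,im,q:int(cv2.getRectSubPix(im,(1,1),tuple(map(float,proj(n,W(q))[0])))[0,0])
S=cv2.cvtColor(cv2.imread('pics/raw_s11.png'),cv2.COLOR_BGR2GRAY)
print('stop without flask, y=-30', [(x,g('top',im,(x,-30,32))) for x in range(64,100,3)])
print('side cam',[(x,g('side',S,(x,50,37))) for x in range(-44,104,4)])
print('start: stop beside flask y=70',[(x,g('top',cv2.cvtColor(cv2.imread('pics/raw_t0.png'),cv2.COLOR_BGR2GRAY),(x,75,32))) for x in range(64,100,3)])
for n in('top','side'):
  _,f,V=cam(n); print(n,'cam at rocker',rk(-V[:3,:3].T@V[:3,3]))
E
```

```text
20.85 rocker [-306.329  343.127  153.205] toolx deg 15.162478526365119 [-0.014 -0.009 -1.   ] 1.9713959060399662e-05 [ 0.996 -0.81  -0.305]
knob start/now [ 87.508 -77.398  51.   ] [85.515  6.562 51.   ] moved 83.96000609671485
cap top [-57.999  59.708  32.2  ] side [-60.003  61.387  32.2  ]
stop without flask, y=-30 [(64, 46), (67, 45), (70, 43), (73, 83), (76, 116), (79, 113), (82, 105), (85, 143), (88, 255), (91, 219), (94, 60), (97, 22)]
side cam [(-44, 141), (-40, 165), (-36, 204), (-32, 211), (-28, 210), (-24, 210), (-20, 210), (-16, 211), (-12, 211), (-8, 211), (-4, 211), (0, 211), (4, 211), (8, 211), (12, 211), (16, 224), (20, 242), (24, 242), (28, 242), (32, 242), (36, 242), (40, 242), (44, 242), (48, 242), (52, 243), (56, 239), (60, 229), (64, 226), (68, 226), (72, 226), (76, 228), (80, 237), (84, 217), (88, 187), (92, 205), (96, 225), (100, 230)]
start: stop beside flask y=70 [(64, 44), (67, 42), (70, 61), (73, 112), (76, 108), (79, 105), (82, 115), (85, 213), (88, 255), (91, 96), (94, 20), (97, 26)]
top cam at rocker [-291.302   55.909 1038.616]
side cam at rocker [-639.075  240.737 1143.547]
```

Measurements agree that the flask is flat, square and against the stop and fence. As a last check I'll touch the cap end lightly, to be sure the foot is still on the stop.

Request:
carry_out(
  rows=[
    {"tx":-2.5,"ty":-4.0,"tz":0.0,"yaw":0.0},
    {"tx":-2.5,"ty":-4.0,"tz":0.0,"yaw":0.0},
    {"tx":-2.5,"ty":-4.0,"tz":0.0,"yaw":0.0},
    {"tx":-2.5,"ty":-4.0,"tz":0.0,"yaw":0.0},
    {"tx":-2.5,"ty":-4.0,"tz":0.0,"yaw":0.0},
    {"tx":-2.5,"ty":-4.0,"tz":0.0,"yaw":0.0},
    {"tx":-2.0,"ty":-4.0,"tz":0.0,"yaw":0.0},
    {"tx":0.0,"ty":0.0,"tz":0.0,"yaw":0.0},
    {"tx":0.0,"ty":0.0,"tz":0.0,"yaw":0.0},
  ],
)

```text
time_s: 21.75
position: [0.4365, 0.2508, 0.218]
tool_rot: [[-0.966, -0.258, -0.02], [-0.258, 0.966, -0.011], [0.022, -0.006, -1.0]]
ft_force: [-0.5, 0.0, -1.0]
grip_width: 0.0
```

```bash
python3 pose.py
```

```text
21.75 rocker [-127.267   45.214  144.954] toolx deg 14.961451499200908 [-0.02  -0.011 -1.   ] 6.720935705066466e-06 [-0.522  0.046 -1.025]
```

Request:
carry_out(
  rows=[
    {"tx":0.0,"ty":1.3,"tz":2.0,"yaw":0.0},
    {"tx":0.0,"ty":0.0,"tz":4.0,"yaw":0.0},
    {"tx":0.0,"ty":0.0,"tz":4.0,"yaw":0.0},
    {"tx":0.0,"ty":0.0,"tz":3.0,"yaw":0.0},
    {"tx":0.0,"ty":0.0,"tz":1.5,"yaw":0.0},
    {"tx":-1.0,"ty":0.0,"tz":0.0,"yaw":0.0},
    {"tx":-1.0,"ty":0.0,"tz":0.0,"yaw":0.0},
    {"tx":-0.5,"ty":0.0,"tz":0.0,"yaw":0.0},
    {"tx":0.0,"ty":0.0,"tz":0.0,"yaw":0.0},
  ],
)

```text
time_s: 22.65
position: [0.4578, 0.2731, 0.0689]
tool_rot: [[-0.965, -0.262, -0.015], [-0.262, 0.965, -0.009], [0.017, -0.004, -1.0]]
ft_force: [0.6, -0.5, -0.1]
grip_width: 0.0004
```

```bash
python3 pose.py
```

```text
22.65 rocker [-100.565   60.735   -4.148] toolx deg 15.189944412428297 [-0.015 -0.009 -1.   ] 0.00044539664711610373 [ 0.566 -0.458 -0.114]
```

Request:
carry_out(
  rows=[
    {"tx":-0.3,"ty":0.0,"tz":0.0,"yaw":0.0},
    {"tx":-0.3,"ty":0.0,"tz":0.0,"yaw":0.0},
    {"tx":-0.3,"ty":0.0,"tz":0.0,"yaw":0.0},
    {"tx":-0.2,"ty":0.0,"tz":0.0,"yaw":0.0},
  ],
)

```text
time_s: 23.05
position: [0.4698, 0.2765, 0.0705]
tool_rot: [[-0.965, -0.262, -0.012], [-0.262, 0.965, -0.008], [0.014, -0.004, -1.0]]
ft_force: [0.1, 1.3, -0.3]
grip_width: -0.0003
```

Request:
carry_out(
  rows=[
    {"tx":-0.15,"ty":0.0,"tz":0.0,"yaw":0.0},
    {"tx":-0.15,"ty":0.0,"tz":0.0,"yaw":0.0},
  ],
)

```text
time_s: 23.25
position: [0.4729, 0.2773, 0.0706]
tool_rot: [[-0.965, -0.262, -0.012], [-0.262, 0.965, -0.008], [0.014, -0.004, -1.0]]
ft_force: [0.2, -0.5, 0.0]
grip_width: 0.0003
```

Request:
carry_out(
  rows=[
    {"tx":-0.15,"ty":0.0,"tz":0.0,"yaw":0.0},
  ],
)

```text
time_s: 23.35
position: [0.4744, 0.2777, 0.0705]
tool_rot: [[-0.965, -0.262, -0.012], [-0.262, 0.965, -0.008], [0.014, -0.004, -1.0]]
ft_force: [-0.8, -0.6, 0.8]
grip_width: 0.0
```

```bash
python3 pose.py
```

```text
23.35 rocker [-83.338  60.522  -2.472] toolx deg 15.188440269274345 [-0.012 -0.008 -1.   ] 2.9765268289554066e-05 [-0.832 -0.62   0.788]
```

Request:
carry_out(
  rows=[
    {"tx":-0.15,"ty":0.0,"tz":0.0,"yaw":0.0},
    {"tx":-0.1,"ty":0.0,"tz":0.0,"yaw":0.0},
  ],
)

```text
time_s: 23.55
position: [0.4745, 0.2777, 0.0703]
tool_rot: [[-0.965, -0.262, -0.018], [-0.262, 0.965, -0.01], [0.02, -0.005, -1.0]]
ft_force: [-5.7, -2.4, 5.0]
grip_width: 0.0002
```

```bash
python3 pose.py
```

```text
23.55 rocker [-83.245  60.528  -2.672] toolx deg 15.2047631814177 [-0.018 -0.01  -1.   ] 0.00023890282854246658 [-5.748 -2.408  5.02 ]
```

Request:
carry_out(
  rows=[
    {"tx":1.0,"ty":0.0,"tz":0.0,"yaw":0.0},
    {"tx":3.0,"ty":0.0,"tz":0.0,"yaw":0.0},
    {"tx":0.0,"ty":0.0,"tz":-4.0,"yaw":0.0},
    {"tx":0.0,"ty":0.0,"tz":-4.5,"yaw":0.0},
    {"tx":0.0,"ty":0.0,"tz":-4.5,"yaw":0.0},
    {"tx":3.0,"ty":3.8,"tz":0.0,"yaw":0.0},
    {"tx":3.0,"ty":3.8,"tz":0.0,"yaw":0.0},
    {"tx":3.0,"ty":3.8,"tz":0.0,"yaw":0.0},
    {"tx":3.0,"ty":3.8,"tz":0.0,"yaw":0.0},
    {"tx":0.0,"ty":0.0,"tz":0.0,"yaw":0.0},
    {"tx":0.0,"ty":0.0,"tz":0.0,"yaw":0.0},
  ],
)

```text
time_s: 24.65
position: [0.2697, 0.3847, 0.2069]
tool_rot: [[-0.965, -0.261, -0.022], [-0.261, 0.965, -0.008], [0.023, -0.002, -1.0]]
ft_force: [-0.8, 0.2, 0.1]
grip_width: -0.0002
```

```bash
python3 - <<'E'
from pose import *
snap('top','t12')
for f in ('t11','t12'):
    h=cv2.cvtColor(cv2.imread('pics/raw_%s.png'%f),cv2.COLOR_BGR2HSV)
    for nm,m,(x0,y0,x1,y1) in (('cap',cv2.inRange(h,(108,150,60),(125,255,255)),(250,190,268,211)),('knob',cv2.inRange(h,(0,180,120),(6,255,255)),(255,125,275,145))):
        y,x=np.nonzero(m[y0:y1,x0:x1]); print(f,nm,x.mean()+x0,y.mean()+y0,len(x))
E
```

```text
24.65 rocker [-250.285  220.235  133.906] toolx deg 15.105731072816775 [-0.022 -0.008 -1.   ] -0.00017424153690647994 [-0.805  0.246  0.099]
t11 cap 258.31168831168833 201.0064935064935 154
t11 knob 263.8235294117647 134.44117647058823 34
t12 cap 258.3046357615894 200.91390728476821 151
t12 knob 263.7714285714286 134.37142857142857 35
```

Nothing moved in the final touch, and the robot is clear of everything.

```bash
python3 -c "
from rig import env; print(env.close_job())"
```

```text
the job is handed in; nothing more can be done
None
```

The job is handed in at about 25 s of the 64 s allowed. `env.close_job()` gives no verdict, so I can't confirm it passed.

**What I did**
- **Tipping:** I straddled the cap with the fingers and pushed it past balance onto the front finger. I then swung the rear finger aside and eased the flask down.
- **Placing:** I pushed it back by the cap until the foot met the back stop; wrist force reached about 12 N. I then pushed the clamp bar across until the flask stopped against the fence, at about 13 N.

**Last checks**
- **Flask position:** In the top and side pictures the cap is at rocker x of about -58 to -60 mm; -60 is expected with the foot at the stop. The cap is at y of about 60 mm, where 58 is expected at the fence.
- **Square:** The flask's edges line up with the platform, and no gap shows at the stop or the fence.
- **Foot on the stop:** A final light touch on the cap end met solid resistance within 1 mm of the first contact with the stop. The cap and knob stayed put in the before and after pictures.
- **Clamp bar:** The knob moved about 84 mm. The bar measured about 14 mm off its parked position before I touched it, so I take final travel to be about 0.096 m. I could not read the joint directly.

**What disagreed or was not checked**
- **Fingertips:** The tips stand about 13 mm (shut) to 22 mm (half open) behind the TCP, not 11 mm ahead as stated. Because of this, my first push passed over the cap without moving the flask.
- **Pictures:** I used all 12 picture views, so the final state was checked by image code and by touch, not by eye.
- **Bystanders:** I did not measure the other things on the bench again at the end. The moves were planned to stay clear of them.

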